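# Load the slide warmer and set its click timer

### The job

Lay every slide case flat on the slide warmer's plate, inside the rim and none on another, gripping them gently (40 N at most, they hold glass). Then switch the timer box on, wind its dial anticlockwise right back to its stop, turn it exactly seven clicks clockwise from there, and only then press the start button fully down. Leave the other things on the bench where they are; at the end all the cases must still lie on the plate.

Things in the scene. Friction and masses are not known exactly. Their poses are not given: they have to be found in the camera images.
- case0_c (a point): centre of slide case 0 of 4 (identical closed plastic boxes, 30 x 85 x 34 mm, 90 g, may be absent): half-way up, the case stands 17 mm below to 17 mm above it. Its own y axis runs along the 85 mm length, x along the 30 mm width, z up through the 34 mm height. It starts on the bench and is taken across the 30 mm width. It cracks if a finger presses it with more than 60 N.
- case1_c (a point): centre of slide case 1 of 4 (identical closed plastic boxes, 30 x 85 x 34 mm, 90 g, may be absent): half-way up, the case stands 17 mm below to 17 mm above it. Its own y axis runs along the 85 mm length, x along the 30 mm width, z up through the 34 mm height. It starts on the bench and is taken across the 30 mm width. It cracks if a finger presses it with more than 60 N.
- case2_c (a point): centre of slide case 2 of 4 (identical closed plastic boxes, 30 x 85 x 34 mm, 90 g, may be absent): half-way up, the case stands 17 mm below to 17 mm above it. Its own y axis runs along the 85 mm length, x along the 30 mm width, z up through the 34 mm height. It starts on the bench and is taken across the 30 mm width. It cracks if a finger presses it with more than 60 N.
- case3_c (a point): centre of slide case 3 of 4 (identical closed plastic boxes, 30 x 85 x 34 mm, 90 g, may be absent): half-way up, the case stands 17 mm below to 17 mm above it. Its own y axis runs along the 85 mm length, x along the 30 mm width, z up through the 34 mm height. It starts on the bench and is taken across the 30 mm width. It cracks if a finger presses it with more than 60 N.
- warmer: slide warmer, a fixed grey tray with a bare aluminium plate inside a low rim. Origin: centre of its underside, on the bench; its x axis points about ahead, y to the left. The plate's top is 20 mm above the origin and measures 115 mm (x) by 235 mm (y) inside the rim; the rim is 8 mm thick and rises 8 mm above the plate. The four cases fit side by side with their lengths along x, about 57 mm apart in y, at y = -86, -29, 29 and 86 mm.
- timer: timer box, a fixed white box of 240 (x) x 110 (y) x 50 mm (z). Origin: centre of its underside, on the bench; its x axis points about ahead. On its top, all on its centre line y = 0: the on/off rocker at x = -85 mm, the click dial at x = 0, the start button at x = 80 mm.
- power_on_end (a point): top of the end of the rocker switch that is nearest the robot, the end to press to switch on: 15 mm nearer than the rocker's pivot; it stands raised when off, about 66 mm above the bench. The rocker is grey, 42 mm long and 24 mm wide in a black bezel.
- power (a joint): rocker switch: 0 off, 0.36 rad on; counted on from 0.28. It takes about 5 N, sinks about 5 mm at the point and stays where it is left.
- dial_grip (a point): on the axis of the timer dial, at the height to grip its bar, 87 mm above the bench. The dial is a black disc of 56 mm diameter with an upright finger bar across it, 53 mm long, 14 mm thick, its top 94 mm and its foot 64 mm above the bench. The bar is pinched across its thickness and turned about the vertical.
- dial_pointer (a point): the end of the white line on top of the dial's bar, 26 mm from the axis; with the dial at its stop it points along the timer box's -x (towards the robot).
- dial (a joint): turn of the dial, rad, clockwise seen from above counts up: 0 at the anticlockwise stop, a click-stop every 30 degrees (0.524 rad), 9 clicks in all. A spring ball pulls it into the nearest click when it is let go; going over to the next takes about 0.15 N m. At angle a the bar lies along the timer box's x axis turned clockwise by a. It starts 3 to 5 clicks from the stop.
- start_top (a point): top centre of the start button, 28 mm across, 68 mm above the bench; pressed straight down.
- start (a joint): travel of the start button: 0 up, 6 mm fully down (spring, 5 N); counted as pressed from 4.5 mm.
- bottle: bystander: small white bottle, 44 mm wide, 90 mm high; origin under its centre
- mouse: bystander: computer mouse, 89 x 48 x 32 mm; origin under its centre
- block: bystander: metal cold block, 45 x 65 x 25 mm; origin under its centre
There are look-alikes about, which are no part of the job. Leave any pink look-alike of the part that bears case0_c alone.

How it is judged:
On the way, in this order (a step that is already met when the one before it is completed fails the run):
1. every slide case lies flat on the plate inside the rim (x of case0_c in the frame of warmer between -0.044 and 0.044 m and y of case0_c in the frame of warmer between -0.104 and 0.104 m and z of case0_c in the frame of warmer between 0.03 and 0.0405 m and angle between case0_c's own y axis and vertical between 1.49 and 1.65 rad and linear speed of each of case0, case1, case2, case3 below 0.03 m/s and x of case1_c in the frame of warmer between -0.044 and 0.044 m and y of case1_c in the frame of warmer between -0.104 and 0.104 m and z of case1_c in the frame of warmer between 0.03 and 0.0405 m and angle between case1_c's own y axis and vertical between 1.49 and 1.65 rad and x of case2_c in the frame of warmer between -0.044 and 0.044 m and y of case2_c in the frame of warmer between -0.104 and 0.104 m and z of case2_c in the frame of warmer between 0.03 and 0.0405 m and angle between case2_c's own y axis and vertical between 1.49 and 1.65 rad and x of case3_c in the frame of warmer between -0.044 and 0.044 m and y of case3_c in the frame of warmer between -0.104 and 0.104 m and z of case3_c in the frame of warmer between 0.03 and 0.0405 m and angle between case3_c's own y axis and vertical between 1.49 and 1.65 rad and contact force between the fingers and case0 below 0.1 N and contact force between the fingers and case1 below 0.1 N and contact force between the fingers and case2 below 0.1 N and contact force between the fingers and case3 below 0.1 N), for 0.2 s.
2. the timer box is switched on (value of joint power above 0.28 rad), for 0.1 s.
3. the dial is wound back to its stop (value of joint dial below 0.13 rad), for 0.2 s.
4. the dial stands seven clicks from its stop, let go (value of joint dial between 3.53519 and 3.79519 rad and contact force between the fingers and dial below 0.1 N and velocity of joint dial below 0.05 rad/s), for 0.3 s.
5. the start button is pressed fully down (value of joint start above 0.0045 m), for 0.05 s.
6. the start button is let go (value of joint start below 0.001 m), for 0.1 s.
At the end, for the whole second after the job is handed in: Every slide case lies flat on the plate inside the rim (centre 10 to 20.5 mm above the plate, length level within 0.08 rad, at rest); rocker on (over 0.28 rad); dial at seven clicks (3.67 rad, within 0.13); start button was pressed 4.5 mm or more and is up (x of case0_c in the frame of warmer between -0.044 and 0.044 m and y of case0_c in the frame of warmer between -0.104 and 0.104 m and z of case0_c in the frame of warmer between 0.03 and 0.0405 m and angle between case0_c's own y axis and vertical between 1.49 and 1.65 rad and linear speed of each of case0, case1, case2, case3 below 0.03 m/s and x of case1_c in the frame of warmer between -0.044 and 0.044 m and y of case1_c in the frame of warmer between -0.104 and 0.104 m and z of case1_c in the frame of warmer between 0.03 and 0.0405 m and angle between case1_c's own y axis and vertical between 1.49 and 1.65 rad and x of case2_c in the frame of warmer between -0.044 and 0.044 m and y of case2_c in the frame of warmer between -0.104 and 0.104 m and z of case2_c in the frame of warmer between 0.03 and 0.0405 m and angle between case2_c's own y axis and vertical between 1.49 and 1.65 rad and x of case3_c in the frame of warmer between -0.044 and 0.044 m and y of case3_c in the frame of warmer between -0.104 and 0.104 m and z of case3_c in the frame of warmer between 0.03 and 0.0405 m and angle between case3_c's own y axis and vertical between 1.49 and 1.65 rad and value of joint dial between 3.53519 and 3.79519 rad and value of joint power above 0.28 rad and value of joint start below 0.001 m); the robot touches nothing.
It fails at once if a slide case pressed by the fingers with more than 60 N on a finger (120 N on both together) (contact force between the fingers and case0 above 120 N or contact force between the fingers and case1 above 120 N or contact force between the fingers and case2 above 120 N or contact force between the fingers and case3 above 120 N).
It fails at once if start pressed while the dial is not at seven clicks (value of joint start above 0.0045 m and not (value of joint dial between 3.53519 and 3.79519 rad)).
It fails at once if the bottle, mouse or metal block moved more than 4 cm (distance of any of bottle, mouse, block from where it was at the start of the episode above 0.04 m).
Of case0, case1, case2, case3 only 2 to 4 are there at a start; the rules pass over those that are not, and their reading is None.
At some moment in a run one of case0, case1, case2, case3 may be knocked a few centimetres aside while the robot is not near it.
Once in a run the grip may slacken for a moment while it holds something.
It also fails if it takes over 210 s, if anything falls off the work surface, if the arm or the gripper's body presses on something with over 40 N, if the wrist force passes 120 N, or if a joint passes its speed limit or range.

### The arm

A 7-joint arm with a two-finger parallel gripper is mounted at the origin on a cart in front of the work surface, level with it; the furniture and walls round the work are solid. World frame = base frame: x ahead of the robot, y to its left, z up, the work surface at z = 0. Lengths are in m, angles in rad, forces in N, time in s.
With the tool pointing down it reaches from about 0.35 to 0.9 m from the base axis. Payload 8.1 kg.
Tool frame: the origin (TCP) lies at the very end of the fingers, on their centre line; the grasp point (between the pads) lies 19 mm behind it (r.grip_point_offset is the distance from the TCP to the grasp point, in m); z points along the fingers, y is the direction in which the jaws open and shut (so a half turn about z gives the same grasp; the last joint's range is limited). The gripper opens to 85 mm and grips with 20 to 120 N. Pads are 22 mm wide; open, the fingers measure 114 mm over their backs; the gripper's body (76 mm by 85 mm) begins 54 mm behind the grasp point. The pads swing forward as they close: fully open they stand 13 mm farther back than shut.
Start: joints at [-1.257, 0.434, 0.025, 1.573, -0.012, 1.134, -0.075], TCP at [0.253, 0.571, 0.231] pointing down, gripper open.
Joint ranges: [-2.62, 2.62], [-0.44, 2.09], [-1.27, 1.32], [0.08, 2.57], [-1.32, 4.46], [0.12, 2], [-2.74, 2.74]. Speed limits (rad/s): [2.22, 2.22, 3.01, 3.01, 3.14, 3.14, 3.14].

### API

Orientations are given as a 3x3 rotation matrix whose columns are the frame's x, y, z axes.
In Python, from bench import r gives the robot as it stands. The module is installed in compiled form; this text tells all that it offers.
- The arm moves only by the shell command python3 -m inch 'ROWS' [FORCE]. ROWS is JSON, a list of rows, each an object of numbers: "dx", "dy", "dz": the shift along the tool's x, y, z as a fraction of full scale; "wx", "wy", "wz": the turn, a rotation vector about the tool's x, y, z as a fraction of full scale; "gripper": the gripper's target within -1 to 1 (fully open at 1, half-way at 0, shut at -1). In form: [{"dx": .., "dy": .., "dz": .., "wx": .., "wy": .., "wz": .., "gripper": ..}, ...]. A call has 1 to 12 rows; each row shifts and turns the commanded pose from where the row before left it, along the tool's axes as they then stand; what a row does not reach is not made up. Full scale, the value 1, is 6 cm for a shift and 6 degrees for a turn. A row lasts 1/8 s, in which the tool goes at most 62.5 mm and 10.7 degrees, less where a joint would pass 70% of its speed; a pose out of reach is approached as far as the arm can. A call with a number of a shift or a turn outside -1 to 1 is refused whole. A call with a gripper value outside its range is refused whole. The fingers move at their own pace and stop on an object; FORCE is the grip in N (left out, the last holds). Time passes only in rows, so rows that do not move let the fingers close. It gives the time, the measured TCP pose, the force and the opening at its end, in the units of the state.
- r.state(): the state, without advancing time (a new reading comes with each control period).
- r.grab_frame(name): name is "scene" or "top" or "wrist"; returns the picture (384x512x3 uint8, red, green, blue); there is no depth.
- r.get_calibration(name): a dict with "fx", "fy", "cx", "cy" (pixels), "k1" (the pictures are not rectified: a ray, as slopes to the right and down, at radius r is drawn at 1 + k1 r^2 times it, then the intrinsics apply), "eye" and "attitude" of the camera in the world. Camera axes: x right, y down, z forward; pixel columns grow to the right and rows downward; lengths in m; the calibration is good to about 2 mm. A picture is of the moment at which its call begins: read the wrist's pose just before it. get_calibration takes no time and is no camera call; for the wrist camera it gives the pose at the moment of the call.
- r.hand_in(): hands the job in, once; it reports no verdict.
The state is a dict: "clock": time; "qpos": joint angles; "qd": joint speeds; "effort": joint torques, N m; "tool_pos": TCP position; "tcp_rot": TCP orientation; "contact_force": force on the tool from outside, world axes, zero at the start; "moment": the same for the moment, N m; "gripper_width": finger opening in m.
Only numpy, scipy, OpenCV 4.12 (cv2) and the standard library are available. Lean on these libraries where they do the work, as an engineer would, in place of code of your own. Each camera call takes 0.05 s, during which the arm holds its last target.

## Working session

There is one attempt and no reset: what is moved stays moved. The work goes in short steps, Python scripts to look and compute and a shell command to move; the robot and the scene stay as the last step left them, time stands still between calls to the robot, and variables do not carry over. Pictures are saved under pics/ and viewed, and the job is handed in when it is done.

```bash
mkdir -p pics; ls; python3 - <<'E'
from bench import r
import cv2
for n in ("scene","top","wrist"):
    c=r.get_calibration(n); print(n,c)
    im=r.grab_frame(n); cv2.imwrite(f"pics/{n}0.png",im[:,:,::-1])
s=r.state(); print(s['clock'],s['tool_pos'],s['tcp_rot'],s['gripper_width'],s['contact_force'])
E
```

```text
pics
scene {'fx': 355.4605051058613, 'fy': 355.4605051058613, 'cx': 253.9173615812874, 'cy': 193.97799958700253, 'k1': -0.08255128224427438, 'eye': array([ 0.15491965, -0.55192142,  0.75220522]), 'attitude': array([[ 0.75448051, -0.50607068,  0.41791342],
       [-0.65607263, -0.59910298,  0.45896005],
       [ 0.01810695, -0.62045796, -0.78403065]])}
top {'fx': 402.03773494164324, 'fy': 402.03773494164324, 'cx': 251.15046293248653, 'cy': 186.4951271198554, 'k1': -0.04411826535799944, 'eye': array([ 0.38491514, -0.16189411,  0.96815491]), 'attitude': array([[ 0.00915823, -0.98884672,  0.14865491],
       [-0.99989482, -0.0073839 ,  0.01248344],
       [-0.01124655, -0.1487536 , -0.98881034]])}
wrist {'fx': 327.71142187363614, 'fy': 327.71142187363614, 'cx': 249.03128107917883, 'cy': 190.22564464890874, 'k1': 0.013914156131544075, 'eye': array([0.17733767, 0.60493719, 0.37237139]), 'attitude': array([[ 0.40471715,  0.86595923,  0.29380035],
       [ 0.91444044, -0.38268163, -0.13173246],
       [-0.00164294,  0.32197731, -0.94674596]])}
0.15 [0.25294236 0.57112691 0.23072307] [[-9.14331755e-01  4.04965828e-01 -3.45408669e-04]
 [ 4.04965951e-01  9.14331075e-01 -1.12437266e-03]
 [-1.39514625e-04 -1.16792838e-03 -9.99999308e-01]] 0.08535397804756835 [ 0.77557068 -0.7741895   0.37376854]
```

View pics/top0.png

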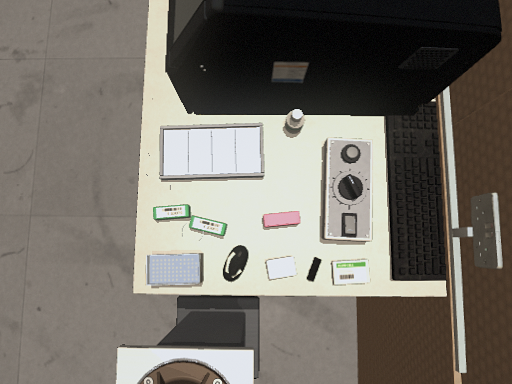

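View pics/scene0.png

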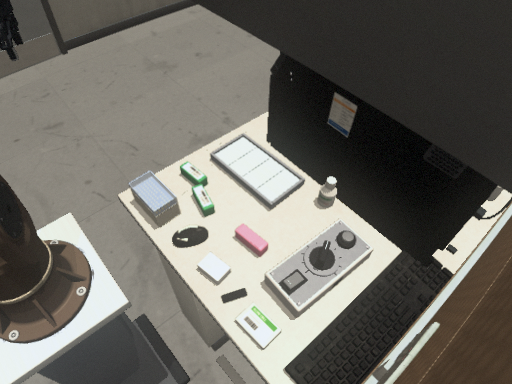

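View pics/wrist0.png

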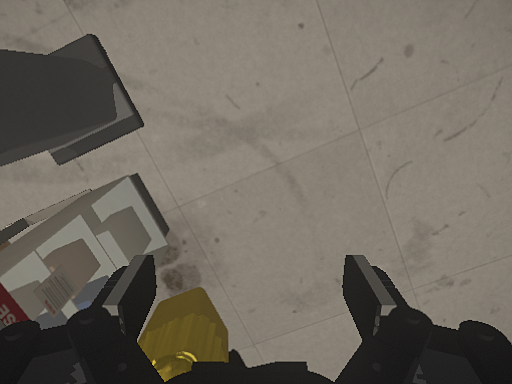

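```bash
cat > h.py <<'E'
import numpy as np, cv2
from bench import r
def K(c): return np.array([[c['fx'],0,c['cx']],[0,c['fy'],c['cy']],[0,0,1.]])
def ray(c,uv):
    uv=np.asarray(uv,float).reshape(-1,1,2)
    p=cv2.undistortPoints(uv,K(c),np.array([c['k1'],0,0,0,0.]))[:,0]
    d=np.c_[p,np.ones(len(p))]@np.asarray(c['attitude']).T
    return np.asarray(c['eye']),d
def onz(c,uv,z):
    e,d=ray(c,uv); return e+d*((z-e[2])/d[:,2])[:,None]
def proj(c,P):
    P=np.atleast_2d(P); q=(P-c['eye'])@np.asarray(c['attitude']); x=q[:,:2]/q[:,2:]
    r2=(x**2).sum(1,keepdims=True); x=x*(1+c['k1']*r2)
    return x*[c['fx'],c['fy']]+[c['cx'],c['cy']]
def save(im,name,box=None,s=1):
    if box: x0,y0,x1,y1=box; im=im[y0:y1,x0:x1]
    cv2.imwrite('pics/'+name,cv2.resize(im[:,:,::-1],None,fx=s,fy=s,interpolation=cv2.INTER_CUBIC))
def tri(c1,u1,c2,u2):
    e1,d1=ray(c1,u1);e2,d2=ray(c2,u2);d1=d1[0]/np.linalg.norm(d1);d2=d2[0]/np.linalg.norm(d2)
    A=np.c_[d1,-d2];t=np.linalg.lstsq(A,e2-e1,rcond=None)[0]
    p,q=e1+d1*t[0],e2+d2*t[1];return (p+q)/2,np.linalg.norm(p-q)
E
python3 - <<'E'
import cv2
from h import save
im=cv2.imread('pics/top0.png')[:,:,::-1]
save(im,'top0a.png',(130,100,390,300),3)
im=cv2.imread('pics/scene0.png')[:,:,::-1]
save(im,'scene0a.png',(110,110,410,350),2.6)
E
```

```text
(no output)
```

View pics/top0a.png

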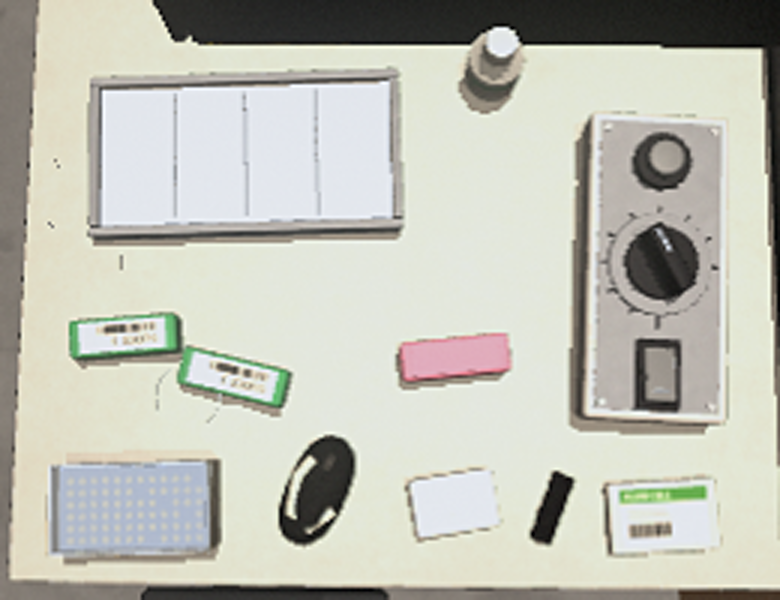

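View pics/scene0a.png

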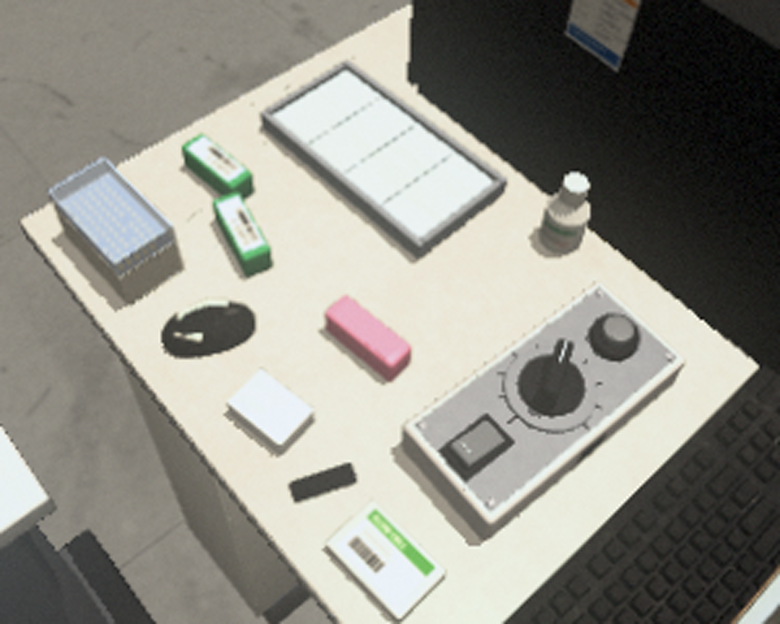

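```bash
cat > find.py <<'E'
from h import *
def cases(name,im,c,zt=0.034,amin=60):
    hsv=cv2.cvtColor(im,cv2.COLOR_RGB2HSV)
    g=cv2.inRange(hsv,(50,90,40),(85,255,255))
    out=[]
    cs,_=cv2.findContours(g,cv2.RETR_EXTERNAL,cv2.CHAIN_APPROX_NONE)
    for k in cs:
        if cv2.contourArea(k)<amin: continue
        m=np.zeros(g.shape,np.uint8); cv2.drawContours(m,[cv2.convexHull(k)],-1,255,-1)
        # bright top face: exclude dark side faces
        v=hsv[:,:,2]
        lab=cv2.morphologyEx(cv2.bitwise_and(m,cv2.bitwise_not(g)),cv2.MORPH_OPEN,np.ones((3,3)))
        ys,xs=np.nonzero(lab)
        # label pts (holes closed)
        lc=max(cv2.findContours(lab,cv2.RETR_EXTERNAL,cv2.CHAIN_APPROX_NONE)[0],key=cv2.contourArea,default=None)
        if lc is None: continue
        P=onz(c,cv2.convexHull(lc)[:,0].astype(float),zt)
        R=cv2.minAreaRect((P[:,:2]*1000).astype(np.float32))
        H=onz(c,cv2.convexHull(k)[:,0].astype(float),zt)
        R2=cv2.minAreaRect((H[:,:2]*1000).astype(np.float32))
        def ax(R):
            b=cv2.boxPoints(R); e=b[1]-b[0]; f=b[2]-b[1]
            l=e if np.linalg.norm(e)>np.linalg.norm(f) else f
            a=np.degrees(np.arctan2(l[1],l[0])); return (a+90)%180-90
        out.append((np.array(R[0]),sorted(R[1]),ax(R),np.array(R2[0]),sorted(R2[1]),ax(R2),cv2.boundingRect(k)))
    return out
if __name__=='__main__':
    import sys
    np.set_printoptions(precision=1,suppress=True)
    for n in sys.argv[1:]:
        c=r.get_calibration(n); im=r.grab_frame(n)
        for o in cases(n,im,c): print(n,'label',o[0],np.round(o[1],1),round(o[2],1),'hull',o[3],np.round(o[4],1),round(o[5],1),o[6])
E
python3 find.py top scene
python3 - <<'E'
from h import *
np.set_printoptions(precision=4,suppress=True)
c=r.get_calibration('top')
z=lambda x,y:(130+x/3,100+y/3)
print('plate',onz(c,[z(102,89),z(393,79),z(396,219),z(102,227)],.02))
print('timer',onz(c,[z(594,115),z(727,119),z(724,418),z(585,415)],.05))
print('btn',onz(c,[z(669,157)],.068),'dial',onz(c,[z(659,272)],.07),'rock',onz(c,[z(659,373)],.06))
E
```

```text
plate [[ 0.6667  0.0649  0.02  ]
 [ 0.6762 -0.1726  0.02  ]
 [ 0.5604 -0.1756  0.02  ]
 [ 0.5522  0.06    0.02  ]]
timer [[ 0.6389 -0.33    0.05  ]
 [ 0.6365 -0.4345  0.05  ]
 [ 0.4038 -0.424   0.05  ]
 [ 0.4054 -0.3187  0.05  ]]
btn [[ 0.6012 -0.3835  0.068 ]] dial [[ 0.5121 -0.3729  0.07  ]] rock [[ 0.4369 -0.3732  0.06  ]]
```

```bash
python3 - <<'E'
import cv2
im=cv2.imread('pics/top0.png');h=cv2.cvtColor(im,cv2.COLOR_BGR2HSV)
for y in range(203,222): print([tuple(h[y,x]) for x in (156,171)])
E
```

```text
[(np.uint8(29), np.uint8(23), np.uint8(226)), (np.uint8(32), np.uint8(22), np.uint8(228))]
[(np.uint8(29), np.uint8(24), np.uint8(227)), (np.uint8(27), np.uint8(23), np.uint8(231))]
[(np.uint8(27), np.uint8(25), np.uint8(228)), (np.uint8(53), np.uint8(47), np.uint8(151))]
[(np.uint8(29), np.uint8(30), np.uint8(170)), (np.uint8(66), np.uint8(57), np.uint8(213))]
[(np.uint8(65), np.uint8(100), np.uint8(169)), (np.uint8(117), np.uint8(11), np.uint8(248))]
[(np.uint8(128), np.uint8(15), np.uint8(252)), (np.uint8(17), np.uint8(43), np.uint8(136))]
[(np.uint8(88), np.uint8(20), np.uint8(225)), (np.uint8(21), np.uint8(39), np.uint8(105))]
[(np.uint8(88), np.uint8(20), np.uint8(225)), (np.uint8(21), np.uint8(32), np.uint8(128))]
[(np.uint8(87), np.uint8(20), np.uint8(225)), (np.uint8(103), np.uint8(9), np.uint8(243))]
[(np.uint8(87), np.uint8(21), np.uint8(222)), (np.uint8(18), np.uint8(46), np.uint8(220))]
[(np.uint8(87), np.uint8(21), np.uint8(222)), (np.uint8(19), np.uint8(46), np.uint8(212))]
[(np.uint8(71), np.uint8(45), np.uint8(209)), (np.uint8(17), np.uint8(41), np.uint8(195))]
[(np.uint8(72), np.uint8(46), np.uint8(210)), (np.uint8(113), np.uint8(13), np.uint8(244))]
[(np.uint8(72), np.uint8(44), np.uint8(210)), (np.uint8(111), np.uint8(11), np.uint8(242))]
[(np.uint8(71), np.uint8(45), np.uint8(214)), (np.uint8(63), np.uint8(115), np.uint8(149))]
[(np.uint8(66), np.uint8(77), np.uint8(180)), (np.uint8(53), np.uint8(45), np.uint8(68))]
[(np.uint8(55), np.uint8(60), np.uint8(76)), (np.uint8(21), np.uint8(39), np.uint8(131))]
[(np.uint8(22), np.uint8(37), np.uint8(124)), (np.uint8(20), np.uint8(38), np.uint8(160))]
[(np.uint8(19), np.uint8(41), np.uint8(155)), (np.uint8(33), np.uint8(20), np.uint8(235))]
```

```bash
sed -i "s/(50,90,40),(85,255,255))/(45,60,60),(90,255,255)); g=cv2.morphologyEx(g,cv2.MORPH_CLOSE,np.ones((2,2)))/; s/cv2.contourArea(k)<amin/cv2.contourArea(cv2.convexHull(k))<amin/; s/MORPH_OPEN,np.ones((3,3))/MORPH_OPEN,np.ones((2,2))/" find.py; python3 find.py top scene
```

```text
top label [ 342.2 -381.1] [2.3 2.4] -89.7 hull [ 344.6 -382.3] [ 9.8 64.8] -86.7 (338, 263, 29, 6)
top label [429.4 -53.1] [24.1 69.1] 76.7 hull [431.3 -51.7] [29.4 83.9] 77.1 (190, 217, 38, 20)
top label [461.8  34.3] [26.9 67. ] -84.7 hull [462.5  34.8] [29.4 84.5] -84.9 (154, 206, 37, 15)
scene label [437.9 -54.5] [41.1 77.8] 67.5 hull [449.5 -18.9] [ 51.4 182.4] 77.7 (181, 163, 34, 52)
```

```bash
cat > plan.py <<'E'
import sys; from h import *
from scipy.spatial.transform import Rotation as Ro
np.set_printoptions(precision=3,suppress=True)
# target TCP x y z, jaw(y) angle deg (nearest of +-180 unless 'e')
x,y,z,a=map(float,sys.argv[1:5]); s=r.state(); p=np.array(s['tool_pos']);R=np.array(s['tcp_rot'])
cur=np.degrees(np.arctan2(R[1,1],R[0,1]))
d=a-cur; d=(d+180)%360-180 if len(sys.argv)>5 else (d+90)%180-90
a=np.radians(cur+d); yv=np.array([np.cos(a),np.sin(a),0]);zv=np.array([0,0,-1.]);T=np.c_[np.cross(yv,zv),yv,zv]
print('clock',round(s['clock'],2),'tcp',p,'jaw',round(cur,1),'w',round(s['gripper_width'],4),'F',s['contact_force'],'q',np.array(s['qpos']))
print('turn units', Ro.from_matrix(R.T@T).as_rotvec(degrees=True)/6)
v=np.array([x,y,z])-p
print('then shift units', T.T@v/.06, ' | now-axes', R.T@v/.06)
E
python3 plan.py .4625 .0345 .2 5
```

```text
clock 0.35 tcp [0.253 0.571 0.231] jaw 66.1 w 0.0853 F [ 0.06  -0.113  0.29 ] q [-1.257  0.435  0.025  1.573 -0.012  1.134 -0.075]
turn units [-0.003  0.002 10.186]
then shift units [-9.219  2.698  0.519]  | now-axes [-6.816 -6.768  0.521]
```

```bash
python3 -m inch '[{"wz":0.93},{"wz":0.93},{"wz":0.93},{"wz":0.93},{"wz":0.93},{"wz":0.93},{"wz":0.93},{"wz":0.93},{"wz":0.93},{"wz":0.93},{"wz":0.89}]' 30
python3 -m inch '[{"dx":-0.84,"dy":0.25},{"dx":-0.84,"dy":0.25},{"dx":-0.84,"dy":0.25},{"dx":-0.84,"dy":0.25},{"dx":-0.84,"dy":0.25},{"dx":-0.84,"dy":0.25},{"dx":-0.84,"dy":0.25},{"dx":-0.84,"dy":0.25},{"dx":-0.84,"dy":0.25},{"dx":-0.84,"dy":0.25},{"dx":-0.84,"dy":0.25},{}]'
python3 plan.py .4625 .0345 .2 5
python3 find.py top wrist
python3 -c "
from h import *
save(r.grab_frame('wrist'),'w1.png')"
```

```text
clock 0.35 tcp [0.253 0.571 0.231] jaw 66.1 w 0.0853 F [ 0.06  -0.113  0.29 ] q [-1.257  0.435  0.025  1.573 -0.012  1.134 -0.075]
turn units [-0.003  0.002 10.186]
then shift units [-9.219  2.698  0.519]  | now-axes [-6.816 -6.768  0.521]
top label [ 342.2 -381.1] [2.3 2.4] -89.7 hull [ 344.6 -382.3] [ 9.7 64.8] -86.7 (338, 263, 29, 6)
top label [429.4 -53.1] [24.1 69.1] 76.7 hull [431.3 -51.7] [29.3 83.8] 77.1 (190, 217, 37, 20)
top label [461.8  34.3] [26.9 67. ] -84.7 hull [462.4  34.8] [29.  84.5] -84.7 (154, 205, 37, 16)invalid input
invalid input
```

View pics/w1.png

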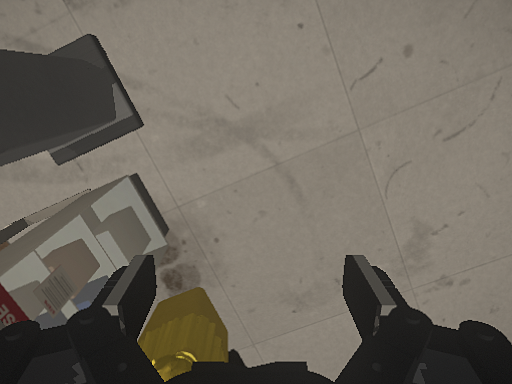

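```bash
python3 -m inch '[{"dx":0,"dy":0,"dz":0,"wx":0,"wy":0,"wz":0.93,"gripper":1}]' 30; python3 -m inch '[{"dx":0,"dy":0,"dz":0,"wx":0,"wy":0,"wz":0.93,"gripper":1}]'; python3 -m inch '[{"wz":0.93,"gripper":1}]'
```

```text
clock: 0.62
tool_pos: [0.2531, 0.5715, 0.2313]
tcp_rot: [[-0.87, 0.493, -0.0], [0.493, 0.87, 0.0], [0.0, -0.0, -1.0]]
contact_force: [0.9, 0.5, -0.3]
gripper_width: 0.0857
clock: 0.75
tool_pos: [0.2531, 0.5715, 0.2313]
tcp_rot: [[-0.817, 0.577, 0.0], [0.577, 0.817, 0.0], [0.0, 0.0, -1.0]]
contact_force: [-0.3, -0.3, 0.8]
gripper_width: 0.0853invalid input
```

```bash
python3 -m inch '[{"dx":0,"dy":0,"dz":0,"wx":0,"wy":0,"wz":0.92,"gripper":1},{"dx":0,"dy":0,"dz":0,"wx":0,"wy":0,"wz":0.92,"gripper":1},{"dx":0,"dy":0,"dz":0,"wx":0,"wy":0,"wz":0.92,"gripper":1},{"dx":0,"dy":0,"dz":0,"wx":0,"wy":0,"wz":0.92,"gripper":1},{"dx":0,"dy":0,"dz":0,"wx":0,"wy":0,"wz":0.92,"gripper":1},{"dx":0,"dy":0,"dz":0,"wx":0,"wy":0,"wz":0.92,"gripper":1},{"dx":0,"dy":0,"dz":0,"wx":0,"wy":0,"wz":0.92,"gripper":1},{"dx":0,"dy":0,"dz":0,"wx":0,"wy":0,"wz":0.92,"gripper":1},{"dx":0,"dy":0,"dz":0,"wx":0,"wy":0,"wz":0.92,"gripper":1}]'
python3 plan.py .4625 .0345 .2 5
```

```text
clock: 1.88
tool_pos: [0.253, 0.5715, 0.2313]
tcp_rot: [[-0.089, 0.996, -0.0], [0.996, 0.089, 0.0], [0.0, -0.0, -1.0]]
contact_force: [-1.1, 0.3, 0.1]
gripper_width: 0.0858
clock 1.88 tcp [0.253 0.571 0.231] jaw 5.1 w 0.0858 F [-1.094  0.329  0.135] q [-1.422  0.438  0.266  1.589 -0.124  1.132 -1.038]
turn units [-0.    -0.001  0.016]
then shift units [-9.22   2.698  0.522]  | now-axes [-9.225  2.683  0.522]
```

```bash
python3 -m inch '[{"dx":-0.84,"dy":0.25,"dz":0,"wx":0,"wy":0,"wz":0,"gripper":1},{"dx":-0.84,"dy":0.25,"dz":0,"wx":0,"wy":0,"wz":0,"gripper":1},{"dx":-0.84,"dy":0.25,"dz":0,"wx":0,"wy":0,"wz":0,"gripper":1},{"dx":-0.84,"dy":0.25,"dz":0,"wx":0,"wy":0,"wz":0,"gripper":1},{"dx":-0.84,"dy":0.25,"dz":0,"wx":0,"wy":0,"wz":0,"gripper":1},{"dx":-0.84,"dy":0.25,"dz":0,"wx":0,"wy":0,"wz":0,"gripper":1},{"dx":-0.84,"dy":0.25,"dz":0,"wx":0,"wy":0,"wz":0,"gripper":1},{"dx":-0.84,"dy":0.25,"dz":0,"wx":0,"wy":0,"wz":0,"gripper":1},{"dx":-0.84,"dy":0.25,"dz":0,"wx":0,"wy":0,"wz":0,"gripper":1},{"dx":-0.84,"dy":0.25,"dz":0,"wx":0,"wy":0,"wz":0,"gripper":1},{"dx":-0.84,"dy":0.25,"dz":0,"wx":0,"wy":0,"wz":0,"gripper":1},{"dx":0,"dy":0,"dz":0,"wx":0,"wy":0,"wz":0,"gripper":1}]'
python3 plan.py .4625 .0345 .2 5
python3 find.py top wrist
python3 -c "
from h import *
save(r.grab_frame('wrist'),'w2.png')"
```

```text
clock: 3.38
tool_pos: [0.4694, 0.0305, 0.2318]
tcp_rot: [[-0.085, 0.996, 0.002], [0.996, 0.085, -0.001], [-0.001, 0.001, -1.0]]
contact_force: [-1.4, 0.7, 0.7]
gripper_width: 0.0852
clock 3.38 tcp [0.469 0.03  0.232] jaw 4.9 w 0.0852 F [-1.359  0.67   0.659] q [-0.668  0.185  0.578  1.97  -0.117  1.017  0.05 ]
turn units [ 0.013  0.012 -0.021]
then shift units [ 0.077 -0.109  0.53 ]  | now-axes [ 0.077 -0.11   0.529]
top label [ 342.2 -381.1] [2.3 2.4] -89.7 hull [ 344.6 -382.3] [ 9.7 64.8] -86.9 (338, 263, 29, 6)
top label [429.4 -53.1] [24.1 69.1] 76.7 hull [431.3 -51.7] [29.3 83.8] 77.1 (190, 217, 37, 20)
top label [461.8  34.3] [26.8 66.8] -85.1 hull [462.4  34.7] [29.5 84.8] -84.5 (154, 206, 37, 15)
wrist label [436.9 -51.6] [25.  68.7] 77.1 hull [435.9 -47.6] [28.7 86.5] 77.1 (194, 193, 43, 70)
wrist label [466.1  35.7] [26.3 68.2] -84.4 hull [466.5  37.5] [28.7 82.9] -85.0 (233, 117, 29, 78)
```

View pics/w2.png

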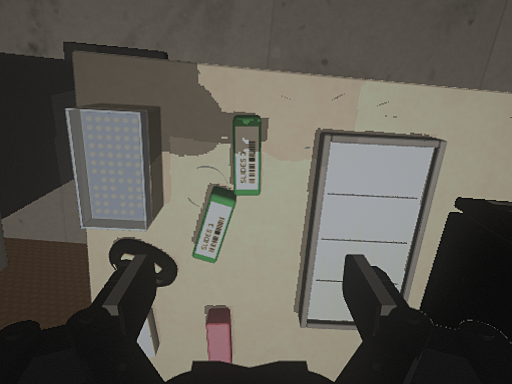

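```bash
python3 -m inch '[{"dx":0.08,"dy":-0.08,"dz":0.6,"wx":0,"wy":0,"wz":0,"gripper":0.45},{"dx":0,"dy":0,"dz":0.6,"wx":0,"wy":0,"wz":0,"gripper":0.45},{"dx":0,"dy":0,"dz":0.6,"wx":0,"wy":0,"wz":0,"gripper":0.45},{"dx":0,"dy":0,"dz":0.6,"wx":0,"wy":0,"wz":0,"gripper":0.45},{"dx":0,"dy":0,"dz":0.4,"wx":0,"wy":0,"wz":0,"gripper":0.45},{"dx":0,"dy":0,"dz":0,"wx":0,"wy":0,"wz":0,"gripper":0.45}]' 30
python3 plan.py .464 .0355 .006 5
python3 find.py top wrist
python3 -c "
from h import *
save(r.grab_frame('wrist'),'w3.png');save(r.grab_frame('scene'),'s3.png')"
```

```text
clock: 4.28
tool_pos: [0.4615, 0.0403, 0.0621]
tcp_rot: [[-0.094, 0.996, -0.004], [0.996, 0.094, -0.0], [0.0, -0.004, -1.0]]
contact_force: [-0.6, -0.1, 0.4]
gripper_width: 0.0618
clock 4.28 tcp [0.462 0.04  0.062] jaw 5.4 w 0.0618 F [-0.647 -0.092  0.437] q [-0.551  0.438  0.457  2.167 -0.335  0.607  0.242]
turn units [-0.034 -0.     0.068]
then shift units [-0.083  0.034  0.935]  | now-axes [-0.083  0.037  0.935]
top label [ 342.2 -381.1] [2.3 2.4] -89.7 hull [ 344.6 -382.3] [ 9.5 64.8] -86.9 (338, 263, 29, 6)
top label [429.4 -53.1] [24.1 69.1] 76.7 hull [431.3 -51.7] [29.4 83.9] 77.2 (190, 217, 38, 20)
top label [461.5  18.8] [23.4 35.2] -89.4 hull [463.9  16.9] [29.7 50.4] -85.1 (169, 205, 22, 15)
wrist label [466.7  36.7] [24.5 67.8] -84.6 hull [460.   13.7] [ 50.5 144.5] 77.2 (173, 156, 109, 206)
```

View pics/w3.png

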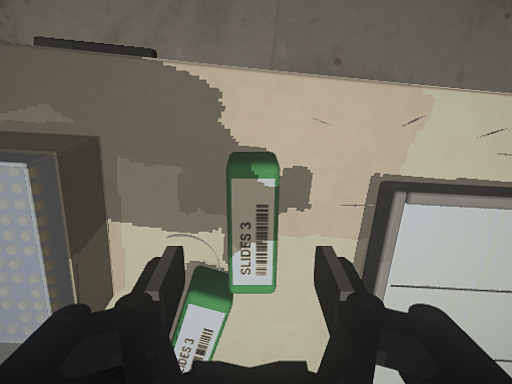

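View pics/s3.png

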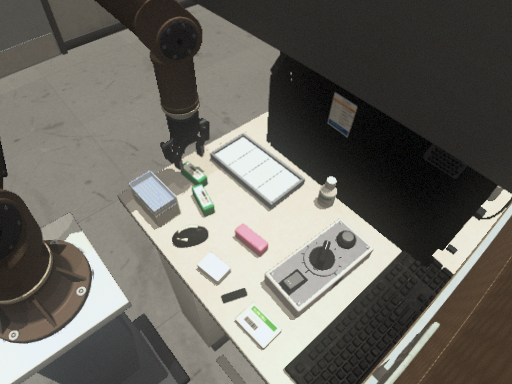

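```bash
python3 -m inch '[{"dx":-0.07,"dy":0.05,"dz":0.5,"wx":0,"wy":0,"wz":0,"gripper":0.45},{"dx":0,"dy":0,"dz":0.42,"wx":0,"wy":0,"wz":0,"gripper":0.45},{"dx":0,"dy":0,"dz":0,"wx":0,"wy":0,"wz":0,"gripper":0.45},{"dx":0,"dy":0,"dz":0,"wx":0,"wy":0,"wz":0,"gripper":0.45}]' 30
python3 plan.py .464 .0355 .006 5
python3 -m inch '[{"dx":0,"dy":0,"dz":0,"wx":0,"wy":0,"wz":0,"gripper":-1},{"dx":0,"dy":0,"dz":0,"wx":0,"wy":0,"wz":0,"gripper":-1},{"dx":0,"dy":0,"dz":0,"wx":0,"wy":0,"wz":0,"gripper":-1},{"dx":0,"dy":0,"dz":0,"wx":0,"wy":0,"wz":0,"gripper":-1},{"dx":0,"dy":0,"dz":0,"wx":0,"wy":0,"wz":0,"gripper":-1},{"dx":0,"dy":0,"dz":0,"wx":0,"wy":0,"wz":0,"gripper":-1}]' 30
python3 plan.py .464 .0355 .12 5
```

```text
clock: 4.97
tool_pos: [0.4672, 0.0352, 0.0092]
tcp_rot: [[-0.092, 0.996, 0.001], [0.996, 0.092, 0.0], [0.0, 0.001, -1.0]]
contact_force: [1.4, -0.2, 0.8]
gripper_width: 0.0621
clock 4.97 tcp [0.467 0.035 0.009] jaw 5.3 w 0.0621 F [ 1.362 -0.224  0.81 ] q [-0.47   0.538  0.376  2.188 -0.419  0.481  0.325]
turn units [ 0.013 -0.003  0.046]
then shift units [ 0.01  -0.052  0.054]  | now-axes [ 0.01  -0.052  0.054]
clock: 5.72
tool_pos: [0.467, 0.0353, 0.009]
tcp_rot: [[-0.092, 0.996, 0.001], [0.996, 0.092, 0.001], [0.001, 0.001, -1.0]]
contact_force: [-2.2, 1.4, 9.9]
gripper_width: 0.0298
clock 5.72 tcp [0.467 0.035 0.009] jaw 5.3 w 0.0298 F [-2.164  1.399  9.85 ] q [-0.469  0.538  0.375  2.189 -0.42   0.48   0.325]
turn units [ 0.013 -0.006  0.048]
then shift units [ 0.007 -0.049 -1.85 ]  | now-axes [ 0.009 -0.047 -1.85 ]
```

```bash
python3 -m inch '[{"dx":0,"dy":0,"dz":-0.3,"wx":0,"wy":0,"wz":0,"gripper":-1},{"dx":0,"dy":0,"dz":-0.5,"wx":0,"wy":0,"wz":0,"gripper":-1},{"dx":0,"dy":0,"dz":-0.6,"wx":0,"wy":0,"wz":0,"gripper":-1},{"dx":0,"dy":0,"dz":-0.6,"wx":0,"wy":0,"wz":0,"gripper":-1},{"dx":0,"dy":0,"dz":0,"wx":0,"wy":0,"wz":0,"gripper":-1}]'
python3 -m inch '[{"dx":0,"dy":0,"dz":0,"wx":0,"wy":0,"wz":-0.8,"gripper":-1},{"dx":0,"dy":0,"dz":0,"wx":0,"wy":0,"wz":-0.8,"gripper":-1},{"dx":0,"dy":0,"dz":0,"wx":0,"wy":0,"wz":-0.8,"gripper":-1},{"dx":0,"dy":0,"dz":0,"wx":0,"wy":0,"wz":-0.8,"gripper":-1},{"dx":0,"dy":0,"dz":0,"wx":0,"wy":0,"wz":-0.8,"gripper":-1},{"dx":0,"dy":0,"dz":0,"wx":0,"wy":0,"wz":-0.8,"gripper":-1},{"dx":0,"dy":0,"dz":0,"wx":0,"wy":0,"wz":-0.8,"gripper":-1},{"dx":0,"dy":0,"dz":0,"wx":0,"wy":0,"wz":-0.8,"gripper":-1},{"dx":0,"dy":0,"dz":0,"wx":0,"wy":0,"wz":-0.8,"gripper":-1},{"dx":0,"dy":0,"dz":0,"wx":0,"wy":0,"wz":-0.8,"gripper":-1},{"dx":0,"dy":0,"dz":0,"wx":0,"wy":0,"wz":-0.8,"gripper":-1},{"dx":0,"dy":0,"dz":0,"wx":0,"wy":0,"wz":-0.8,"gripper":-1}]'
python3 plan.py .612 -.011 .12 92.1
python3 -c "
from h import *
save(r.grab_frame('wrist'),'w4.png');save(r.grab_frame('scene'),'s4.png')"
```

```text
clock: 6.35
tool_pos: [0.4681, 0.0354, 0.1305]
tcp_rot: [[-0.092, 0.996, 0.005], [0.996, 0.092, 0.002], [0.001, 0.005, -1.0]]
contact_force: [0.9, 0.2, -1.7]
gripper_width: 0.0298
clock: 7.85
tool_pos: [0.4657, 0.0351, 0.1272]
tcp_rot: [[-0.891, 0.453, -0.002], [0.453, 0.891, -0.0], [0.001, -0.001, -1.0]]
contact_force: [0.8, 0.3, -1.0]
gripper_width: 0.0295
clock 7.85 tcp [0.466 0.035 0.127] jaw 63.0 w 0.0295 F [ 0.761  0.338 -1.001] q [-0.423  0.312  0.292  2.091 -0.129  0.757  1.05 ]
turn units [-0.003 -0.015 -4.844]
then shift units [-2.409 -0.857  0.119]  | now-axes [-2.522  0.421  0.116]
```

View pics/w4.png

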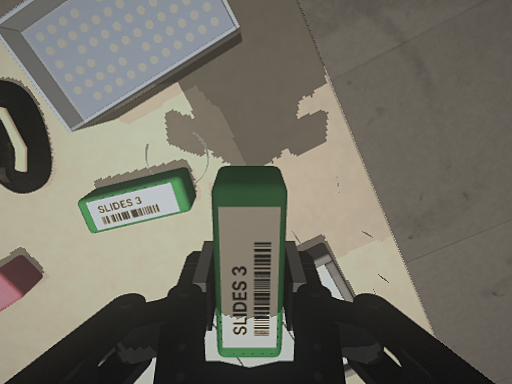

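View pics/s4.png

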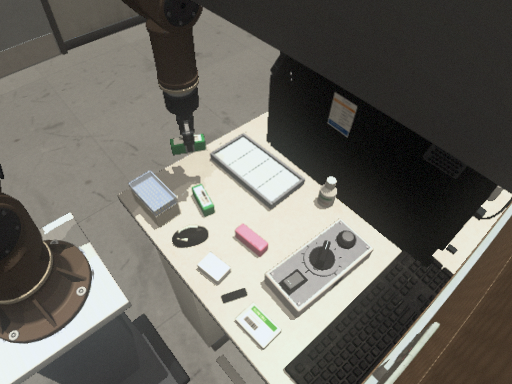

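```bash
python3 -m inch '[{"dx":0,"dy":0,"dz":0,"wx":0,"wy":0,"wz":-0.8,"gripper":-1},{"dx":0,"dy":0,"dz":0,"wx":0,"wy":0,"wz":-0.8,"gripper":-1},{"dx":0,"dy":0,"dz":0,"wx":0,"wy":0,"wz":-0.8,"gripper":-1},{"dx":0,"dy":0,"dz":0,"wx":0,"wy":0,"wz":-0.8,"gripper":-1},{"dx":0,"dy":0,"dz":0,"wx":0,"wy":0,"wz":-0.8,"gripper":-1},{"dx":0,"dy":0,"dz":0,"wx":0,"wy":0,"wz":-0.84,"gripper":-1},{"dx":-0.48,"dy":-0.17,"dz":0,"wx":0,"wy":0,"wz":0,"gripper":-1},{"dx":-0.48,"dy":-0.17,"dz":0,"wx":0,"wy":0,"wz":0,"gripper":-1},{"dx":-0.48,"dy":-0.17,"dz":0,"wx":0,"wy":0,"wz":0,"gripper":-1},{"dx":-0.48,"dy":-0.17,"dz":0,"wx":0,"wy":0,"wz":0,"gripper":-1},{"dx":-0.48,"dy":-0.17,"dz":0,"wx":0,"wy":0,"wz":0,"gripper":-1},{"dx":0,"dy":0,"dz":0,"wx":0,"wy":0,"wz":0,"gripper":-1}]'
python3 plan.py .614 -.011 .03 92.1
python3 -c "
from h import *
save(r.grab_frame('wrist'),'w5.png')"
```

```text
clock: 9.45
tool_pos: [0.6134, -0.0121, 0.1271]
tcp_rot: [[-1.0, -0.03, 0.0], [-0.03, 1.0, -0.001], [-0.0, -0.001, -1.0]]
contact_force: [-1.3, -0.0, -1.8]
gripper_width: 0.0295
clock 9.45 tcp [ 0.613 -0.012  0.127] jaw 91.7 w 0.0295 F [-1.333 -0.019 -1.848] q [-0.2    0.518  0.191  1.734 -0.12   0.902  1.643]
turn units [-0.006  0.001 -0.061]
then shift units [-0.011  0.018  1.618]  | now-axes [-0.011  0.019  1.618]
```

View pics/w5.png

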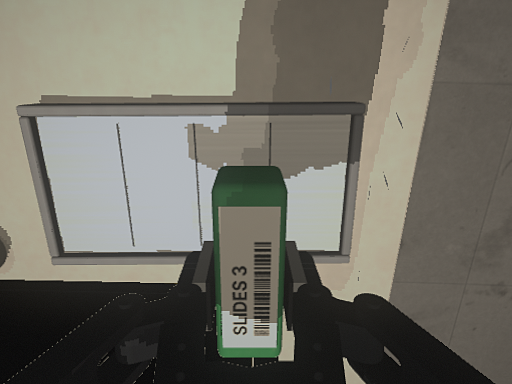

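```bash
python3 - <<'E'
from h import *
np.set_printoptions(precision=4,suppress=True)
c=r.get_calibration('wrist')
P=onz(c,[(37,117),(351,115),(341,249),(62,251)],.02); print(P, P.mean(0), np.linalg.norm(P-np.roll(P,1,0),axis=1))
E
```

```text
[[ 0.5613 -0.1702  0.02  ]
 [ 0.5523  0.0625  0.02  ]
 [ 0.664   0.0686  0.02  ]
 [ 0.6732 -0.1688  0.02  ]] [ 0.6127 -0.052   0.02  ] [0.1119 0.2329 0.1119 0.2376]
```

```bash
python3 -m inch '[{"dx":0,"dy":0,"dz":0.5,"wx":0,"wy":0,"wz":0,"gripper":-1},{"dx":0,"dy":0,"dz":0.5,"wx":0,"wy":0,"wz":0,"gripper":-1},{"dx":0,"dy":0,"dz":0.3,"wx":0,"wy":0,"wz":0,"gripper":-1},{"dx":0,"dy":0,"dz":0.2,"wx":0,"wy":0,"wz":0,"gripper":-1},{"dx":0,"dy":0,"dz":0.1,"wx":0,"wy":0,"wz":0,"gripper":-1},{"dx":0,"dy":0,"dz":0,"wx":0,"wy":0,"wz":0,"gripper":-1},{"dx":0,"dy":0,"dz":0,"wx":0,"wy":0,"wz":0,"gripper":-1}]'
python3 plan.py .614 -.011 .03 92.1
```

```text
clock: 10.38
tool_pos: [0.6126, -0.0111, 0.0329]
tcp_rot: [[-0.999, -0.033, 0.001], [-0.033, 0.999, 0.0], [-0.001, 0.0, -1.0]]
contact_force: [0.3, -0.3, -1.3]
gripper_width: 0.0293
clock 10.38 tcp [ 0.613 -0.011  0.033] jaw 91.9 w 0.0293 F [ 0.279 -0.301 -1.339] q [-0.179  0.636  0.162  1.805 -0.147  0.711  1.667]
turn units [ 0.001  0.012 -0.032]
then shift units [-0.023  0.001  0.048]  | now-axes [-0.023  0.001  0.048]
```

Down 3 mm more, then release partially and lift.

```bash
python3 -m inch '[{"dx":0,"dy":0,"dz":0.06,"wx":0,"wy":0,"wz":0,"gripper":-1},{"dx":0,"dy":0,"dz":0,"wx":0,"wy":0,"wz":0,"gripper":-1},{"dx":0,"dy":0,"dz":0,"wx":0,"wy":0,"wz":0,"gripper":0.3},{"dx":0,"dy":0,"dz":0,"wx":0,"wy":0,"wz":0,"gripper":0.3},{"dx":0,"dy":0,"dz":0,"wx":0,"wy":0,"wz":0,"gripper":0.3},{"dx":0,"dy":0,"dz":0,"wx":0,"wy":0,"wz":0,"gripper":0.3},{"dx":0,"dy":0,"dz":-0.4,"wx":0,"wy":0,"wz":0,"gripper":0.3},{"dx":0,"dy":0,"dz":-0.8,"wx":0,"wy":0,"wz":0,"gripper":0.3},{"dx":0,"dy":0,"dz":-0.8,"wx":0,"wy":0,"wz":0,"gripper":0.3},{"dx":0,"dy":0,"dz":-0.8,"wx":0,"wy":0,"wz":0,"gripper":0.3},{"dx":0,"dy":0,"dz":0,"wx":0,"wy":0,"wz":0,"gripper":0.3}]'
python3 find.py top
python3 plan.py .432 -.052 .19 -13
python3 -c "
from h import *
save(r.grab_frame('wrist'),'w6.png');save(r.grab_frame('top'),'t6.png')"
```

```text
clock: 11.75
tool_pos: [0.6145, -0.0113, 0.2007]
tcp_rot: [[-0.999, -0.033, 0.008], [-0.033, 0.999, 0.001], [-0.008, 0.0, -1.0]]
contact_force: [1.0, 0.2, -0.6]
gripper_width: 0.0558
top label [ 342.2 -381.1] [2.3 2.4] -89.7 hull [ 344.6 -382.3] [ 9.7 64.8] -86.9 (338, 263, 29, 6)
top label [429.4 -53.1] [24.1 69.1] 76.7 hull [431.4 -51.7] [29.3 83.9] 77.2 (190, 217, 38, 20)
top label [610.2 -11.6] [26.3 69.2] 1.7 hull [610.3 -10.3] [29.  88.8] 1.7 (187, 133, 13, 37)
clock 11.8 tcp [ 0.613 -0.011  0.198] jaw 91.9 w 0.0554 F [-0.755  0.594 -0.552] q [-0.215  0.442  0.209  1.662 -0.103  1.045  1.63 ]
turn units [ -0.02    0.031 -12.515]
then shift units [1.343 2.787 0.137]  | now-axes [ 3.039 -0.58   0.126]
```

View pics/w6.png

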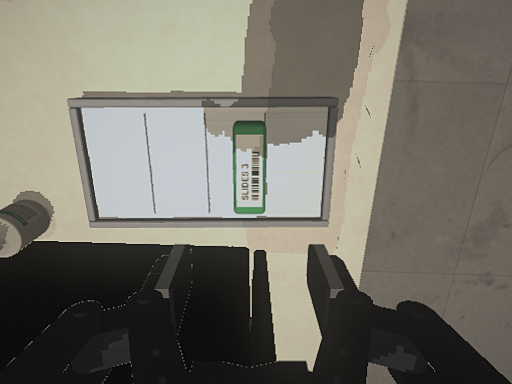

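View pics/t6.png

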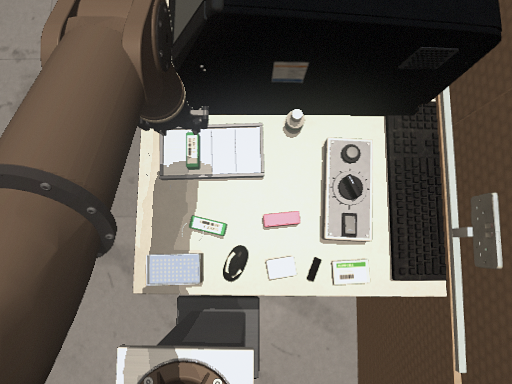

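```bash
python3 -m inch '[{"dx":0.6,"dy":-0.12,"dz":0,"wx":0,"wy":0,"wz":0,"gripper":0.45},{"dx":0.6,"dy":-0.12,"dz":0,"wx":0,"wy":0,"wz":0,"gripper":0.45},{"dx":0.6,"dy":-0.12,"dz":0,"wx":0,"wy":0,"wz":0,"gripper":0.45},{"dx":0.6,"dy":-0.12,"dz":0,"wx":0,"wy":0,"wz":0,"gripper":0.45},{"dx":0.6,"dy":-0.12,"dz":0,"wx":0,"wy":0,"wz":0,"gripper":0.45},{"dx":0,"dy":0,"dz":0,"wx":0,"wy":0,"wz":0.96,"gripper":0.45},{"dx":0,"dy":0,"dz":0,"wx":0,"wy":0,"wz":0.96,"gripper":0.45},{"dx":0,"dy":0,"dz":0,"wx":0,"wy":0,"wz":0.96,"gripper":0.45},{"dx":0,"dy":0,"dz":0,"wx":0,"wy":0,"wz":0.96,"gripper":0.45},{"dx":0,"dy":0,"dz":0,"wx":0,"wy":0,"wz":0.96,"gripper":0.45},{"dx":0,"dy":0,"dz":0,"wx":0,"wy":0,"wz":0.96,"gripper":0.45},{"dx":0,"dy":0,"dz":0,"wx":0,"wy":0,"wz":0.96,"gripper":0.45}]'
python3 -m inch '[{"dx":0,"dy":0,"dz":0,"wx":0,"wy":0,"wz":0.96,"gripper":0.45},{"dx":0,"dy":0,"dz":0,"wx":0,"wy":0,"wz":0.96,"gripper":0.45},{"dx":0,"dy":0,"dz":0,"wx":0,"wy":0,"wz":0.96,"gripper":0.45},{"dx":0,"dy":0,"dz":0,"wx":0,"wy":0,"wz":0.96,"gripper":0.45},{"dx":0,"dy":0,"dz":0,"wx":0,"wy":0,"wz":0.96,"gripper":0.45},{"dx":0,"dy":0,"dz":0,"wx":0,"wy":0,"wz":0.96,"gripper":0.45},{"dx":0,"dy":0,"dz":0,"wx":0,"wy":0,"wz":0.96,"gripper":0.45},{"dx":0,"dy":0,"dz":0,"wx":0,"wy":0,"wz":0.96,"gripper":0.45},{"dx":0,"dy":0,"dz":0,"wx":0,"wy":0,"wz":0.96,"gripper":0.45},{"dx":0,"dy":0,"dz":0,"wx":0,"wy":0,"wz":0.96,"gripper":0.45},{"dx":0,"dy":0,"dz":0,"wx":0,"wy":0,"wz":0.96,"gripper":0.45},{"dx":0,"dy":0,"dz":0,"wx":0,"wy":0,"wz":0,"gripper":0.45}]'
python3 find.py top wrist
python3 plan.py .433 -.052 .05 -13
```

```text
clock: 13.4
tool_pos: [0.4323, -0.0531, 0.1951]
tcp_rot: [[-0.782, 0.624, -0.003], [0.624, 0.782, -0.0], [0.002, -0.002, -1.0]]
contact_force: [0.4, 0.3, 0.0]
gripper_width: 0.0621
clock: 14.9
tool_pos: [0.4325, -0.053, 0.1954]
tcp_rot: [[0.203, 0.979, -0.002], [0.979, -0.203, -0.001], [-0.001, -0.002, -1.0]]
contact_force: [0.3, 1.7, 0.4]
gripper_width: 0.0618
top label [ 342.2 -381.1] [2.3 2.4] -89.7 hull [ 344.6 -382.3] [ 9.5 64.8] -86.9 (338, 263, 29, 6)
top label [425.5 -70.5] [23.5 33.3] 76.6 hull [426.6 -72.2] [29.6 41.7] 76.9 (207, 221, 21, 16)
top label [622.5 -12.4] [24.  44.9] 1.9 hull [627.3  -9.8] [29.  54.8] 1.7 (187, 133, 13, 23)
wrist label [435.9 -51.4] [24.7 68.1] 77.2 hull [435.4 -49.3] [28.8 84.1] 77.1 (236, 121, 32, 87)
wrist label [623.  -15.9] [26.3 72.3] 2.2 hull [620.6 -14.2] [31.3 89.8] 2.0 (398, 56, 107, 60)
clock 15.0 tcp [ 0.433 -0.053  0.196] jaw -11.6 w 0.0618 F [-0.578  0.311  0.63 ] q [-0.402  0.165  0.464  2.084 -0.092  0.914 -0.09 ]
turn units [-0.014  0.006  0.229]
then shift units [ 0.018 -0.002  2.43 ]  | now-axes [0.019 0.002 2.43 ]
```

```bash
python3 - <<'E'
from h import *
np.set_printoptions(precision=3,suppress=True)
ct=r.get_calibration('top');cs=r.get_calibration('scene')
z=lambda x,y:(130+x/3,100+y/3)
s=lambda x,y:(110+x/2.6,110+y/2.6)
# rack far-right corner (top), front-right corner
for a,b in (((212,458),(104,162)),((214,550),(53,190)),((212,458),(172,228)),((52,462),(104,162))):
    print(tri(ct,z(*a),cs,s(*b)))
save(r.grab_frame('wrist'),'w7.png')
E
```

```text
(array([ 0.349, -0.046,  0.188]), np.float64(0.05226193410338279))
(array([ 0.296, -0.052,  0.196]), np.float64(0.04307504276995715))
(array([ 0.369, -0.039,  0.068]), np.float64(0.004042958160243999))
(array([0.365, 0.082, 0.06 ]), np.float64(0.0031667280152248775))
```

View pics/w7.png

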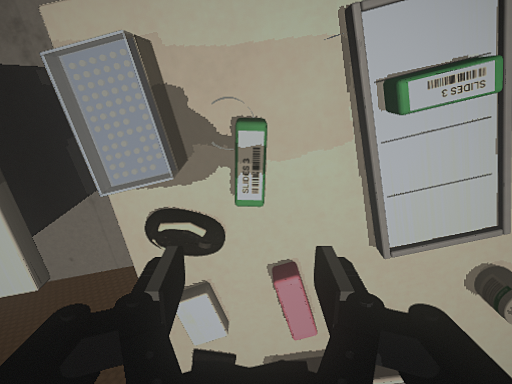

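```bash
python3 -m inch '[{"dx":0.02,"dy":0.02,"dz":0.5,"wx":0,"wy":0,"wz":0.23,"gripper":0.25},{"dx":0,"dy":0,"dz":0.6,"wx":0,"wy":0,"wz":0,"gripper":0.25},{"dx":0,"dy":0,"dz":0.6,"wx":0,"wy":0,"wz":0,"gripper":0.25},{"dx":0,"dy":0,"dz":0.5,"wx":0,"wy":0,"wz":0,"gripper":0.25},{"dx":0,"dy":0,"dz":0.2,"wx":0,"wy":0,"wz":0,"gripper":0.25},{"dx":0,"dy":0,"dz":0,"wx":0,"wy":0,"wz":0,"gripper":0.25},{"dx":0,"dy":0,"dz":0,"wx":0,"wy":0,"wz":0,"gripper":0.25}]'
python3 find.py wrist
python3 plan.py .434 -.051 .009 -13
python3 -c "
from h import *
save(r.grab_frame('wrist'),'w8.png')"
```

```text
clock: 15.92
tool_pos: [0.4355, -0.0522, 0.0534]
tcp_rot: [[0.227, 0.974, 0.001], [0.974, -0.227, 0.0], [0.001, 0.001, -1.0]]
contact_force: [0.1, 0.0, -0.9]
gripper_width: 0.0532
wrist label [435.2 -50.5] [24.4 67.5] 77.2 hull [435.6 -46.7] [28.9 85.9] 77.0 (218, 152, 57, 146)
clock 15.97 tcp [ 0.436 -0.052  0.053] jaw -13.1 w 0.0535 F [0.499 0.41  0.272] q [-0.291  0.412  0.372  2.229 -0.287  0.542  0.07 ]
turn units [ 0.017 -0.006 -0.022]
then shift units [ 0.013 -0.031  0.741]  | now-axes [ 0.012 -0.032  0.741]
```

View pics/w8.png

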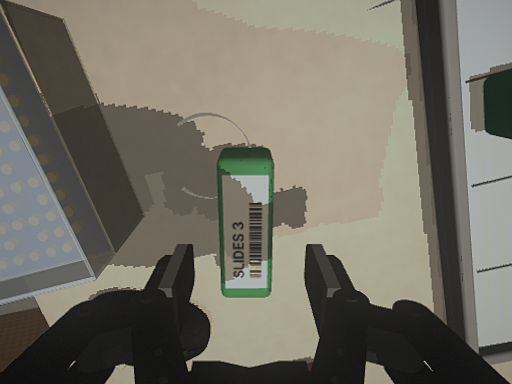

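```bash
python3 -m inch '[{"dx":0.01,"dy":0,"dz":0.4,"wx":0,"wy":0,"wz":0,"gripper":0.25},{"dx":0,"dy":0,"dz":0.33,"wx":0,"wy":0,"wz":0,"gripper":0.25},{"dx":0,"dy":0,"dz":0,"wx":0,"wy":0,"wz":0,"gripper":0.25},{"dx":0,"dy":0,"dz":0,"wx":0,"wy":0,"wz":0,"gripper":-1},{"dx":0,"dy":0,"dz":0,"wx":0,"wy":0,"wz":0,"gripper":-1},{"dx":0,"dy":0,"dz":0,"wx":0,"wy":0,"wz":0,"gripper":-1},{"dx":0,"dy":0,"dz":0,"wx":0,"wy":0,"wz":0,"gripper":-1},{"dx":0,"dy":0,"dz":0,"wx":0,"wy":0,"wz":0,"gripper":-1},{"dx":0,"dy":0,"dz":0,"wx":0,"wy":0,"wz":0,"gripper":-1}]' 30
python3 -m inch '[{"dx":0,"dy":0,"dz":-0.3,"wx":0,"wy":0,"wz":0,"gripper":-1},{"dx":0,"dy":0,"dz":-0.5,"wx":0,"wy":0,"wz":0,"gripper":-1},{"dx":0,"dy":0,"dz":-0.6,"wx":0,"wy":0,"wz":0,"gripper":-1},{"dx":0,"dy":0,"dz":-0.7,"wx":0,"wy":0,"wz":0,"gripper":-1},{"dx":0,"dy":0,"dz":0,"wx":0,"wy":0,"wz":0,"gripper":-1}]'
python3 plan.py .614 -.1 .13 92.1 
```

```text
clock: 17.15
tool_pos: [0.4356, -0.0516, 0.0097]
tcp_rot: [[0.227, 0.974, 0.002], [0.974, -0.227, 0.0], [0.001, 0.002, -1.0]]
contact_force: [-0.8, 0.0, 8.5]
gripper_width: 0.0294
clock: 17.77
tool_pos: [0.437, -0.0516, 0.1376]
tcp_rot: [[0.227, 0.974, 0.006], [0.974, -0.227, 0.001], [0.002, 0.006, -1.0]]
contact_force: [-0.5, 0.4, -1.3]
gripper_width: 0.0297
clock 17.77 tcp [ 0.437 -0.052  0.138] jaw -13.1 w 0.0297 F [-0.494  0.362 -1.273] q [-0.393  0.26   0.475  2.155 -0.174  0.756 -0.035]
turn units [ 0.033 -0.056 12.461]
then shift units [2.919 0.915 0.127]  | now-axes [-0.116  3.056  0.144]
```

```bash
python3 -m inch '[{"dx":0,"dy":0,"dz":0,"wx":0,"wy":0,"wz":0.83,"gripper":-1},{"dx":0,"dy":0,"dz":0,"wx":0,"wy":0,"wz":0.83,"gripper":-1},{"dx":0,"dy":0,"dz":0,"wx":0,"wy":0,"wz":0.83,"gripper":-1},{"dx":0,"dy":0,"dz":0,"wx":0,"wy":0,"wz":0.83,"gripper":-1},{"dx":0,"dy":0,"dz":0,"wx":0,"wy":0,"wz":0.83,"gripper":-1},{"dx":0,"dy":0,"dz":0,"wx":0,"wy":0,"wz":0.83,"gripper":-1},{"dx":0,"dy":0,"dz":0,"wx":0,"wy":0,"wz":0.83,"gripper":-1},{"dx":0,"dy":0,"dz":0,"wx":0,"wy":0,"wz":0.83,"gripper":-1},{"dx":0,"dy":0,"dz":0,"wx":0,"wy":0,"wz":0.83,"gripper":-1},{"dx":0,"dy":0,"dz":0,"wx":0,"wy":0,"wz":0.83,"gripper":-1},{"dx":0,"dy":0,"dz":0,"wx":0,"wy":0,"wz":0.83,"gripper":-1},{"dx":0,"dy":0,"dz":0,"wx":0,"wy":0,"wz":0.83,"gripper":-1}]'
python3 -m inch '[{"dx":0,"dy":0,"dz":0,"wx":0,"wy":0,"wz":0.83,"gripper":-1},{"dx":0,"dy":0,"dz":0,"wx":0,"wy":0,"wz":0.83,"gripper":-1},{"dx":0,"dy":0,"dz":0,"wx":0,"wy":0,"wz":0.83,"gripper":-1},{"dx":0.58,"dy":0.18,"dz":0,"wx":0,"wy":0,"wz":0,"gripper":-1},{"dx":0.58,"dy":0.18,"dz":0,"wx":0,"wy":0,"wz":0,"gripper":-1},{"dx":0.58,"dy":0.18,"dz":0,"wx":0,"wy":0,"wz":0,"gripper":-1},{"dx":0.58,"dy":0.18,"dz":0,"wx":0,"wy":0,"wz":0,"gripper":-1},{"dx":0.58,"dy":0.18,"dz":0,"wx":0,"wy":0,"wz":0,"gripper":-1},{"dx":0,"dy":0,"dz":0,"wx":0,"wy":0,"wz":0,"gripper":-1}]'
python3 plan.py .614 -.1 .03 92.1
python3 find.py top
python3 -c "
from h import *
save(r.grab_frame('wrist'),'w9.png')"
```

```text
clock: 19.27
tool_pos: [0.4344, -0.0515, 0.1341]
tcp_rot: [[0.957, 0.291, -0.001], [0.291, -0.957, -0.0], [-0.001, -0.0, -1.0]]
contact_force: [-0.1, -0.4, -0.9]
gripper_width: 0.0294
clock: 20.4
tool_pos: [0.6123, -0.0998, 0.1335]
tcp_rot: [[0.999, 0.038, -0.0], [0.038, -0.999, -0.001], [-0.0, 0.001, -1.0]]
contact_force: [-0.6, 0.3, -1.7]
gripper_width: 0.0295
clock 20.4 tcp [ 0.612 -0.1    0.134] jaw -87.8 w 0.0295 F [-0.633  0.272 -1.7  ] q [-0.391  0.6    0.714  1.739 -0.461  0.977 -1.033]
turn units [0.013 0.001 0.009]
then shift units [0.028 0.005 1.725]  | now-axes [0.028 0.003 1.725]
top label [ 342.2 -381.1] [2.3 2.4] -89.7 hull [ 344.6 -382.3] [ 9.5 64.8] -86.9 (338, 263, 29, 6)
top label [620.3 -95.1] [26.3 29.5] 0.9 hull [614.1 -91.6] [33.5 46.5] 0.9 (220, 140, 15, 20)
top label [606.3 -12.9] [24.  61.2] 1.9 hull [602.6 -10.6] [28.9 73.4] 1.7 (187, 139, 13, 31)
```

View pics/w9.png

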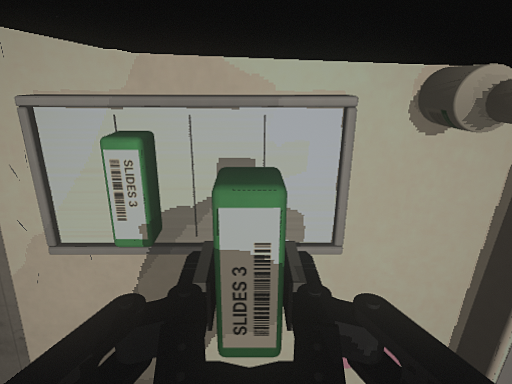

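```bash
python3 - <<'E'
from h import *
np.set_printoptions(precision=3,suppress=True)
c=r.get_calibration('wrist');print(c['eye'])
for z in (0,.1,.15): print(onz(c,[(20,30),(180,53),(390,63)],z))
ct=r.get_calibration('top')
for z in (0,.1,.2): print(onz(ct,[(190,112),(260,113)],z))
E
```

```text
[ 0.693 -0.096  0.275]
[[ 0.72   0.078  0.   ]
 [ 0.709 -0.042 -0.   ]
 [ 0.708 -0.206  0.   ]]
[[ 0.71   0.015  0.1  ]
 [ 0.703 -0.061  0.1  ]
 [ 0.703 -0.166  0.1  ]]
[[ 0.705 -0.017  0.15 ]
 [ 0.7   -0.071  0.15 ]
 [ 0.7   -0.146  0.15 ]]
[[ 0.719  0.006 -0.   ]
 [ 0.717 -0.17  -0.   ]]
[[ 0.684 -0.011  0.1  ]
 [ 0.683 -0.169  0.1  ]]
[[ 0.65  -0.029  0.2  ]
 [ 0.648 -0.168  0.2  ]]
```

```bash
python3 -m inch '[{"dx":0,"dy":0,"dz":0.4,"wx":0,"wy":0,"wz":0,"gripper":-1},{"dx":0,"dy":0,"dz":0.4,"wx":0,"wy":0,"wz":0,"gripper":-1},{"dx":0,"dy":0,"dz":0.3,"wx":0,"wy":0,"wz":0,"gripper":-1},{"dx":0,"dy":0,"dz":0.3,"wx":0,"wy":0,"wz":0,"gripper":-1},{"dx":0,"dy":0,"dz":0.2,"wx":0,"wy":0,"wz":0,"gripper":-1},{"dx":0,"dy":0,"dz":0.1,"wx":0,"wy":0,"wz":0,"gripper":-1},{"dx":0,"dy":0,"dz":0,"wx":0,"wy":0,"wz":0,"gripper":-1},{"dx":0,"dy":0,"dz":0,"wx":0,"wy":0,"wz":0,"gripper":-1}]'
python3 plan.py .614 -.1 .03 92.1
```

```text
clock: 21.5
tool_pos: [0.6113, -0.0992, 0.0332]
tcp_rot: [[0.999, 0.037, 0.001], [0.037, -0.999, -0.0], [0.001, 0.0, -1.0]]
contact_force: [0.7, -0.3, -1.0]
gripper_width: 0.0294
clock 21.5 tcp [ 0.611 -0.099  0.033] jaw -87.9 w 0.0294 F [ 0.708 -0.294 -0.957] q [-0.329  0.717  0.62   1.813 -0.565  0.794 -0.951]
turn units [ 0.001 -0.009  0.008]
then shift units [0.045 0.015 0.054]  | now-axes [0.045 0.015 0.054]
```

```bash
python3 -m inch '[{"dx":0,"dy":0,"dz":0.06,"wx":0,"wy":0,"wz":0,"gripper":-1},{"dx":0,"dy":0,"dz":0,"wx":0,"wy":0,"wz":0,"gripper":-1},{"dx":0,"dy":0,"dz":0,"wx":0,"wy":0,"wz":0,"gripper":0.3},{"dx":0,"dy":0,"dz":0,"wx":0,"wy":0,"wz":0,"gripper":0.3},{"dx":0,"dy":0,"dz":0,"wx":0,"wy":0,"wz":0,"gripper":0.3},{"dx":0,"dy":0,"dz":0,"wx":0,"wy":0,"wz":0,"gripper":0.3},{"dx":0,"dy":0,"dz":-0.4,"wx":0,"wy":0,"wz":0,"gripper":0.3},{"dx":0,"dy":0,"dz":-0.8,"wx":0,"wy":0,"wz":0,"gripper":0.3},{"dx":0,"dy":0,"dz":-0.8,"wx":0,"wy":0,"wz":0,"gripper":0.3},{"dx":0,"dy":0,"dz":-0.8,"wx":0,"wy":0,"wz":0,"gripper":0.3},{"dx":0,"dy":0,"dz":0,"wx":0,"wy":0,"wz":0,"gripper":0.3}]'
python3 -m inch '[{"dx":-0.7,"dy":0.1,"dz":0,"wx":0,"wy":0,"wz":0,"gripper":-1},{"dx":-0.7,"dy":0.7,"dz":0,"wx":0,"wy":0,"wz":0,"gripper":-1},{"dx":-0.7,"dy":0.7,"dz":0,"wx":0,"wy":0,"wz":0,"gripper":-1},{"dx":-0.7,"dy":0.7,"dz":0,"wx":0,"wy":0,"wz":0,"gripper":-1},{"dx":0,"dy":0,"dz":0,"wx":0,"wy":0,"wz":0,"gripper":-1}]'
python3 find.py top wrist
python3 plan.py .433 -.374 .19 0
python3 -c "
from h import *
save(r.grab_frame('wrist'),'w10.png');save(r.grab_frame('top'),'t10.png');save(r.grab_frame('scene'),'s10.png')"
```

```text
clock: 22.88
tool_pos: [0.6129, -0.1, 0.201]
tcp_rot: [[0.999, 0.037, 0.007], [0.037, -0.999, -0.001], [0.007, 0.001, -1.0]]
contact_force: [-0.2, -0.0, 0.2]
gripper_width: 0.0555
clock: 23.5
tool_pos: [0.444, -0.2407, 0.1969]
tcp_rot: [[1.0, 0.03, -0.001], [0.03, -1.0, 0.0], [-0.001, -0.0, -1.0]]
contact_force: [1.1, 0.6, 0.1]
gripper_width: -0.0
top label [ 342.2 -381.1] [2.3 2.4] -89.7 hull [ 345.6 -390.4] [ 9.  48.4] -89.7 (345, 263, 22, 5)
top label [610.3 -12.8] [24.  69.2] 1.9 hull [611.9 -10.4] [28.9 85.8] 2.0 (187, 133, 13, 36)
top label [ 613.2 -100. ] [26.4 68.7] 0.9 hull [ 612.3 -100.1] [28.8 90.2] 2.9 (224, 132, 13, 38)
wrist label [ 352.9 -363.6] [3.6 8.5] -87.9 hull [ 355.1 -377.6] [10.3 64.1] -86.4 (348, 254, 62, 10)
wrist label [583.1 -92.6] [ 2.9 26.3] -87.7 hull [578.4 -93.8] [12.3 31.6] -87.7 (58, 0, 41, 18)
clock 23.6 tcp [ 0.448 -0.237  0.197] jaw -87.9 w 0.0001 F [0.188 1.226 0.695] q [-0.253  0.343  0.833  1.95  -0.305  0.979 -0.81 ]
turn units [ -0.008  -0.004 -14.653]
then shift units [-2.282 -0.244  0.111]  | now-axes [-0.327  2.272  0.109]
```

View pics/w10.png

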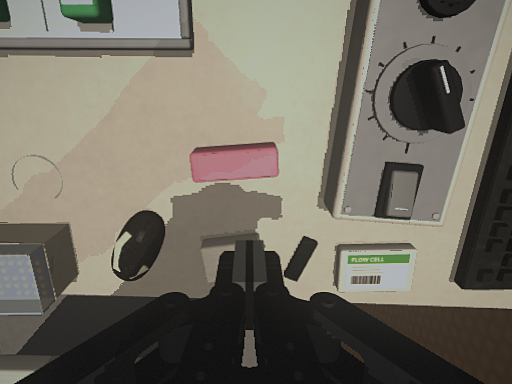

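View pics/t10.png

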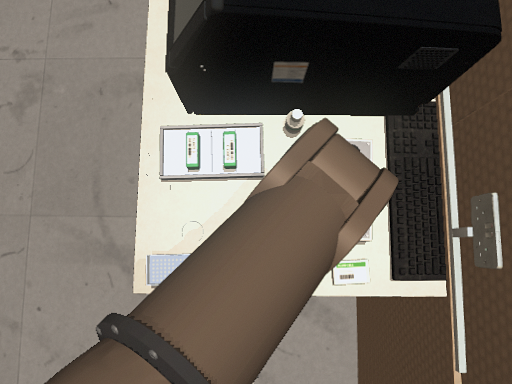

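View pics/s10.png

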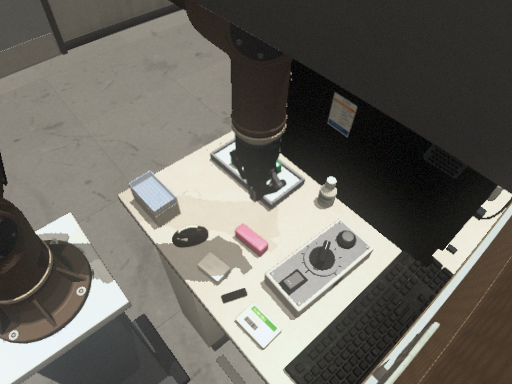

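```bash
python3 -m inch '[{"dx":-0.2,"dy":0.57,"dz":-0.1,"wx":0,"wy":0,"wz":0,"gripper":-1},{"dx":-0.2,"dy":0.57,"dz":-0.1,"wx":0,"wy":0,"wz":0,"gripper":-1},{"dx":-0.2,"dy":0.57,"dz":-0.1,"wx":0,"wy":0,"wz":0,"gripper":-1},{"dx":0,"dy":0.57,"dz":-0.1,"wx":0,"wy":0,"wz":0,"gripper":-1},{"dx":0,"dy":0,"dz":0,"wx":0,"wy":0,"wz":0,"gripper":-1},{"dx":0,"dy":0,"dz":0,"wx":0,"wy":0,"wz":0,"gripper":-1}]'
python3 plan.py .433 -.374 .19 -90
python3 - <<'E'
from h import *
c=r.get_calibration('wrist')
im=r.grab_frame('wrist'); save(im,'w11.png',None,1.5); cv2.imwrite('w11raw.png',im[:,:,::-1])
import pickle; pickle.dump(c,open('w11.pkl','wb'))
E
```

```text
clock: 24.5
tool_pos: [0.4178, -0.374, 0.2204]
tcp_rot: [[0.999, 0.039, -0.001], [0.039, -0.999, 0.001], [-0.001, -0.001, -1.0]]
contact_force: [-0.8, -0.1, -0.2]
gripper_width: 0.0001
clock 24.5 tcp [ 0.418 -0.374  0.22 ] jaw -87.8 w 0.0001 F [-0.829 -0.109 -0.235] q [ 0.043  0.419  0.831  1.792 -0.346  1.085 -0.535]
turn units [-0.009  0.008  0.374]
then shift units [ 0.253 -0.001  0.507]  | now-axes [0.254 0.01  0.507]
```

View pics/w11.png

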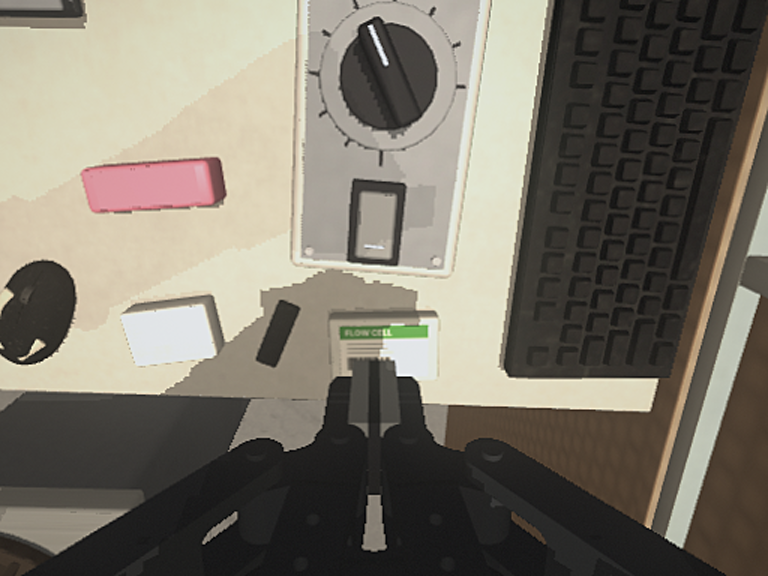

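```bash
python3 - <<'E'
from h import *; import pickle
np.set_printoptions(precision=4,suppress=True)
c=pickle.load(open('w11.pkl','rb')); f=lambda *p:[(x/1.5,y/1.5) for x,y in p]
print('near corners',onz(c,f((291,265),(454,275)),.05))
B=onz(c,f((357,180),(407,182),(400,265),(348,262)),.052);print('bezel',B,B.mean(0))
print('on mark',onz(c,f((374,246)),.066))
print('dial disc',onz(c,f((389,75)),.064),'bar line',onz(c,f((373,22),(388,66)),.094))
ct=r.get_calibration('top');z=lambda x,y:(130+x/3,100+y/3)
B=onz(ct,[z(637,338),z(683,340),z(681,411),z(635,408)],.052);print('bezel top',B.mean(0))
print('line top', onz(ct,[z(659,225),z(671,248)],.094))
E
```

```text
near corners [[ 0.4067 -0.3197  0.05  ]
 [ 0.4041 -0.428   0.05  ]]
bezel [[ 0.464  -0.3617  0.052 ]
 [ 0.464  -0.3928  0.052 ]
 [ 0.4102 -0.3915  0.052 ]
 [ 0.4109 -0.3574  0.052 ]] [ 0.4373 -0.3759  0.052 ]
on mark [[ 0.4259 -0.3738  0.066 ]]
dial disc [[ 0.5237 -0.3783  0.064 ]] bar line [[ 0.5446 -0.3686  0.094 ]
 [ 0.5254 -0.3768  0.094 ]]
bezel top [ 0.4365 -0.3751  0.052 ]
line top [[ 0.5436 -0.3682  0.094 ]
 [ 0.5265 -0.3765  0.094 ]]
```

```bash
python3 -m inch '[{"dx":0.1,"dy":0,"dz":0.5,"wx":0,"wy":0,"wz":0,"gripper":-1},{"dx":0,"dy":0,"dz":0.6,"wx":0,"wy":0,"wz":0,"gripper":-1},{"dx":0,"dy":0,"dz":0.6,"wx":0,"wy":0,"wz":0,"gripper":-1},{"dx":0,"dy":0,"dz":0.5,"wx":0,"wy":0,"wz":0,"gripper":-1},{"dx":0,"dy":0,"dz":0.15,"wx":0,"wy":0,"wz":0,"gripper":-1},{"dx":0,"dy":0,"dz":0,"wx":0,"wy":0,"wz":0,"gripper":-1},{"dx":0,"dy":0,"dz":0,"wx":0,"wy":0,"wz":0,"gripper":-1}]'
python3 plan.py .424 -.3745 .063 -90
python3 -c "
from h import *
save(r.grab_frame('wrist'),'w12.png')"
```

```text
clock: 25.42
tool_pos: [0.4238, -0.3754, 0.0813]
tcp_rot: [[0.999, 0.038, 0.002], [0.038, -0.999, -0.001], [0.001, 0.001, -1.0]]
contact_force: [-0.2, -0.1, -0.1]
gripper_width: 0.0001
clock 25.43 tcp [ 0.424 -0.375  0.081] jaw -87.8 w 0.0001 F [-0.23  -0.087 -0.064] q [ 0.149  0.592  0.7    1.923 -0.518  0.812 -0.4  ]
turn units [ 0.009 -0.014  0.364]
then shift units [ 0.003 -0.015  0.304]  | now-axes [ 0.003 -0.015  0.304]
```

View pics/w12.png

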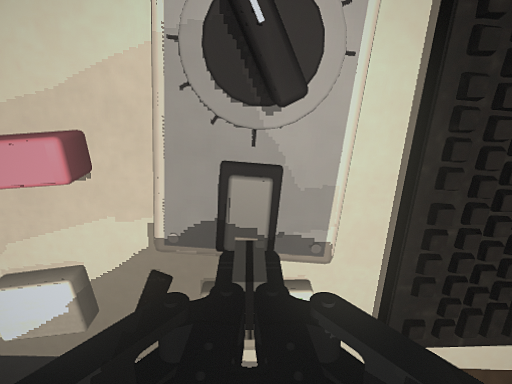

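```bash
python3 -m inch '[{"dx":0,"dy":0,"dz":0.15,"wx":0,"wy":0,"wz":0,"gripper":-1},{"dx":0,"dy":0,"dz":0.1,"wx":0,"wy":0,"wz":0,"gripper":-1},{"dx":0,"dy":0,"dz":0.05,"wx":0,"wy":0,"wz":0,"gripper":-1},{"dx":0,"dy":0,"dz":0,"wx":0,"wy":0,"wz":0,"gripper":-1}]'
python3 -m inch '[{"dx":0,"dy":0,"dz":0.03,"wx":0,"wy":0,"wz":0,"gripper":-1},{"dx":0,"dy":0,"dz":0,"wx":0,"wy":0,"wz":0,"gripper":-1}]'
python3 -m inch '[{"dx":0,"dy":0,"dz":0.03,"wx":0,"wy":0,"wz":0,"gripper":-1},{"dx":0,"dy":0,"dz":0,"wx":0,"wy":0,"wz":0,"gripper":-1}]'
```

```text
clock: 25.98
tool_pos: [0.4219, -0.375, 0.0619]
tcp_rot: [[0.999, 0.037, -0.001], [0.037, -0.999, 0.001], [-0.001, -0.001, -1.0]]
contact_force: [-3.6, 0.3, 6.3]
gripper_width: 0.0002
clock: 26.22
tool_pos: [0.4218, -0.3751, 0.0611]
tcp_rot: [[0.999, 0.036, -0.001], [0.036, -0.999, 0.001], [-0.001, -0.001, -1.0]]
contact_force: [-6.9, 4.4, 20.8]
gripper_width: 0.0002
clock: 26.48
tool_pos: [0.4219, -0.3752, 0.0607]
tcp_rot: [[0.999, 0.036, 0.001], [0.036, -0.999, 0.002], [0.001, -0.002, -1.0]]
contact_force: [-12.4, 9.5, 40.2]
gripper_width: -0.0002
```

```bash
python3 -m inch '[{"dx":0,"dy":0,"dz":-0.3,"wx":0,"wy":0,"wz":0,"gripper":-1},{"dx":0,"dy":0,"dz":-0.7,"wx":0,"wy":0,"wz":0,"gripper":-1},{"dx":0,"dy":0,"dz":-0.8,"wx":0,"wy":0,"wz":0,"gripper":-1},{"dx":0,"dy":0,"dz":-0.3,"wx":0,"wy":0,"wz":0,"gripper":-1},{"dx":0,"dy":0,"dz":-0.3,"wx":0,"wy":0,"wz":0,"gripper":-1},{"dx":0,"dy":0,"dz":0,"wx":0,"wy":0,"wz":0,"gripper":-1}]'
python3 -c "
from h import *
save(r.grab_frame('wrist'),'w13.png',(150,0,350,200),3)
import cv2
save(cv2.imread('pics/w11.png')[:,:,::-1],'w11c.png',(300,100,500,300),3)
save(r.grab_frame('scene'),'s13.png',(250,200,400,320),4)"
python3 plan.py .524 -.378 .15 -62
```

```text
clock: 27.22
tool_pos: [0.4235, -0.3752, 0.2029]
tcp_rot: [[0.999, 0.038, 0.001], [0.038, -0.999, -0.0], [0.001, 0.0, -1.0]]
contact_force: [0.2, 1.0, -0.4]
gripper_width: -0.0
clock 27.32 tcp [ 0.423 -0.375  0.202] jaw -87.8 w -0.0001 F [ 0.57   0.203 -0.768] q [ 0.052  0.447  0.821  1.807 -0.373  1.052 -0.519]
turn units [-0.011  0.007 -4.305]
then shift units [1.461 0.841 0.859]  | now-axes [1.683 0.121 0.857]
```

View pics/w13.png

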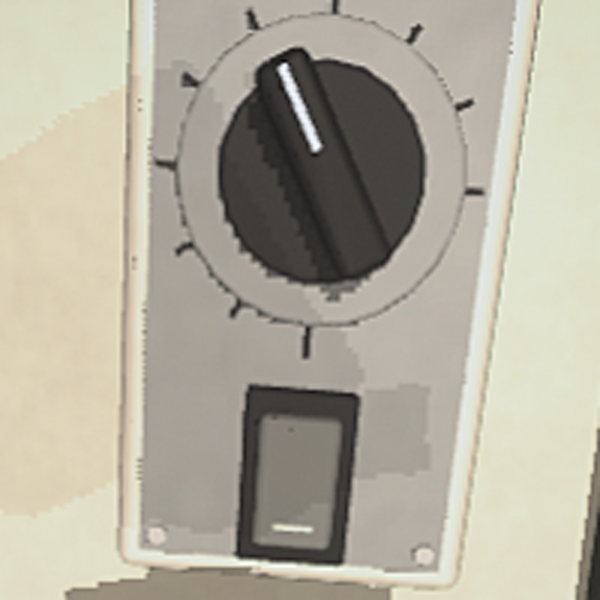

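View pics/s13.png

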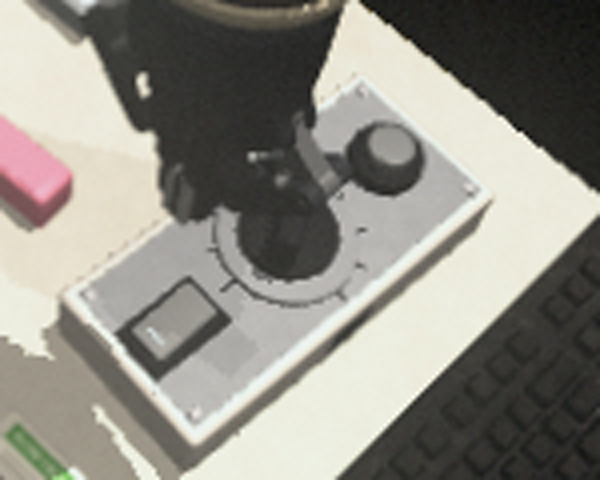

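```bash
python3 -m inch '[{"dx":0,"dy":0,"dz":0,"wx":0,"wy":0,"wz":-0.86,"gripper":0},{"dx":0,"dy":0,"dz":0,"wx":0,"wy":0,"wz":-0.86,"gripper":0},{"dx":0,"dy":0,"dz":0,"wx":0,"wy":0,"wz":-0.86,"gripper":0},{"dx":0,"dy":0,"dz":0,"wx":0,"wy":0,"wz":-0.86,"gripper":0},{"dx":0,"dy":0,"dz":0,"wx":0,"wy":0,"wz":-0.86,"gripper":0},{"dx":0.49,"dy":0.28,"dz":0.2,"wx":0,"wy":0,"wz":0,"gripper":0},{"dx":0.49,"dy":0.28,"dz":0.2,"wx":0,"wy":0,"wz":0,"gripper":0},{"dx":0.49,"dy":0.28,"dz":0.2,"wx":0,"wy":0,"wz":0,"gripper":0},{"dx":0,"dy":0,"dz":0,"wx":0,"wy":0,"wz":0,"gripper":0}]'
python3 plan.py .524 -.378 .068 -62
python3 -c "
from h import *
save(r.grab_frame('top'),'t14.png',(300,110,400,250),4);save(r.grab_frame('wrist'),'w14.png');save(r.grab_frame('scene'),'s14.png',(200,120,400,320),3)"
```

```text
clock: 28.45
tool_pos: [0.5262, -0.3763, 0.1633]
tcp_rot: [[0.882, 0.472, -0.003], [0.472, -0.882, 0.002], [-0.002, -0.003, -1.0]]
contact_force: [-0.2, -1.1, -0.2]
gripper_width: 0.043
clock 28.45 tcp [ 0.526 -0.376  0.163] jaw -61.9 w 0.043 F [-0.243 -1.114 -0.151] q [ 0.128  0.591  0.645  1.631 -0.395  1.057 -0.19 ]
turn units [-0.032  0.016  0.025]
then shift units [-0.046  0.008  1.588]  | now-axes [-0.043  0.013  1.588]
```

View pics/w14.png

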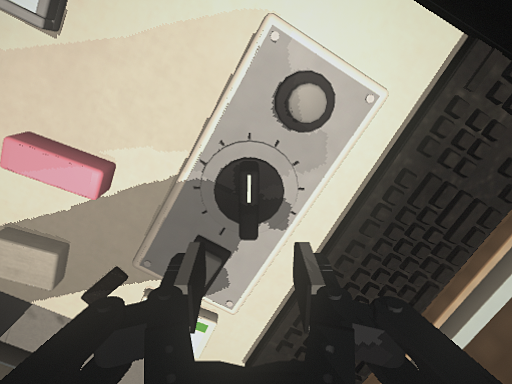

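View pics/s14.png

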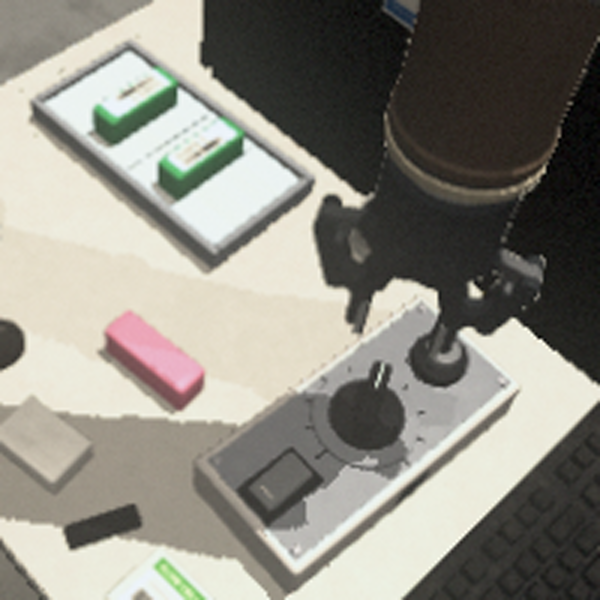

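```bash
python3 - <<'E'
from h import *
np.set_printoptions(precision=4,suppress=True)
c=r.get_calibration('wrist')
P=onz(c,[(271,15),(386,96),(235,311),(134,264)],.05)
print(P,P.mean(0),np.linalg.norm(P-np.roll(P,1,0),axis=1))
d1=P[0]-P[3];d2=P[1]-P[2];print(np.degrees(np.arctan2(d1[1],d1[0])),np.degrees(np.arctan2(d2[1],d2[0])))
print('disc',onz(c,[(249.5,191)],.064),'btn',onz(c,[(306,100)],.068),'line',onz(c,[(249,174),(249,205)],.094))
E
```

```text
[[ 0.6408 -0.3336  0.05  ]
 [ 0.6337 -0.4367  0.05  ]
 [ 0.4061 -0.4254  0.05  ]
 [ 0.4091 -0.3222  0.05  ]] [ 0.5224 -0.3795  0.05  ] [0.232  0.1033 0.2278 0.1033]
-2.823514290645392 -2.836678453609841
disc [[ 0.5229 -0.379   0.064 ]] btn [[ 0.6027 -0.3818  0.068 ]] line [[ 0.5426 -0.3682  0.094 ]
 [ 0.5227 -0.3787  0.094 ]]
```

```bash
python3 plan.py .5228 -.379 .069 -62.7
python3 -m inch '[{"dx":-0.07,"dy":0.01,"dz":0.3,"wx":-0.03,"wy":0.02,"wz":0.13,"gripper":0},{"dx":0,"dy":0,"dz":0.5,"wx":0,"wy":0,"wz":0,"gripper":0},{"dx":0,"dy":0,"dz":0.3,"wx":0,"wy":0,"wz":0,"gripper":0},{"dx":0,"dy":0,"dz":0.2,"wx":0,"wy":0,"wz":0,"gripper":0},{"dx":0,"dy":0,"dz":0,"wx":0,"wy":0,"wz":0,"gripper":0},{"dx":0,"dy":0,"dz":0,"wx":0,"wy":0,"wz":0,"gripper":0}]' 60
python3 plan.py .5228 -.379 .069 -62.7
```

```text
clock 28.6 tcp [ 0.523 -0.378  0.166] jaw -62.1 w 0.0427 F [ 0.244 -0.856  1.146] q [ 0.129  0.587  0.65   1.633 -0.393  1.058 -0.189]
turn units [-0.012  0.014  0.099]
then shift units [-0.011  0.004  1.613]  | now-axes [-0.009  0.006  1.613]
clock: 29.35
tool_pos: [0.5218, -0.3813, 0.0893]
tcp_rot: [[0.89, 0.457, 0.004], [0.457, -0.89, -0.003], [0.003, 0.004, -1.0]]
contact_force: [-0.5, -0.8, 0.5]
gripper_width: 0.0427
clock 29.35 tcp [ 0.522 -0.381  0.089] jaw -62.8 w 0.0427 F [-0.451 -0.782  0.454] q [ 0.165  0.665  0.601  1.707 -0.459  0.908 -0.144]
turn units [ 0.04  -0.025 -0.021]
then shift units [ 0.033 -0.026  0.339]  | now-axes [ 0.032 -0.028  0.339]
```

```bash
python3 -m inch '[{"dx":0.05,"dy":-0.03,"dz":0.2,"wx":0,"wy":0,"wz":0,"gripper":0},{"dx":0,"dy":0,"dz":0.14,"wx":0,"wy":0,"wz":0,"gripper":0},{"dx":0,"dy":0,"dz":0,"wx":0,"wy":0,"wz":0,"gripper":0}]' 60
python3 plan.py .5228 -.379 .069 -62.7
python3 -m inch '[{"dx":0,"dy":0,"dz":0,"wx":0,"wy":0,"wz":0,"gripper":-1},{"dx":0,"dy":0,"dz":0,"wx":0,"wy":0,"wz":0,"gripper":-1},{"dx":0,"dy":0,"dz":0,"wx":0,"wy":0,"wz":0,"gripper":-1},{"dx":0,"dy":0,"dz":0,"wx":0,"wy":0,"wz":0,"gripper":-1},{"dx":0,"dy":0,"dz":0,"wx":0,"wy":0,"wz":0,"gripper":-1},{"dx":0,"dy":0,"dz":0,"wx":0,"wy":0,"wz":0,"gripper":-1}]' 60
python3 plan.py .5228 -.379 .069 -62.7
```

```text
clock: 29.72
tool_pos: [0.5229, -0.3773, 0.0671]
tcp_rot: [[0.89, 0.457, 0.002], [0.457, -0.89, -0.001], [0.001, 0.002, -1.0]]
contact_force: [0.5, -0.5, -0.0]
gripper_width: 0.0427
clock 29.73 tcp [ 0.523 -0.377  0.067] jaw -62.8 w 0.0427 F [ 0.514 -0.452 -0.004] q [ 0.17   0.691  0.583  1.723 -0.477  0.871 -0.135]
turn units [ 0.015 -0.012 -0.019]
then shift units [-0.014  0.024 -0.032]  | now-axes [-0.014  0.024 -0.032]
clock: 30.48
tool_pos: [0.5232, -0.3777, 0.0685]
tcp_rot: [[0.89, 0.457, 0.003], [0.457, -0.89, -0.001], [0.002, 0.003, -1.0]]
contact_force: [-2.8, 2.4, 5.3]
gripper_width: 0.0129
clock 30.48 tcp [ 0.523 -0.378  0.068] jaw -62.8 w 0.0129 F [-2.8    2.394  5.305] q [ 0.17   0.689  0.584  1.723 -0.477  0.872 -0.135]
turn units [ 0.025 -0.023 -0.021]
then shift units [-0.015  0.017 -0.008]  | now-axes [-0.015  0.017 -0.008]
```

```bash
python3 -m inch '[{"dx":0,"dy":0,"dz":0,"wx":0,"wy":0,"wz":-0.7,"gripper":-1},{"dx":0,"dy":0,"dz":0,"wx":0,"wy":0,"wz":-0.7,"gripper":-1},{"dx":0,"dy":0,"dz":0,"wx":0,"wy":0,"wz":-0.7,"gripper":-1},{"dx":0,"dy":0,"dz":0,"wx":0,"wy":0,"wz":-0.7,"gripper":-1},{"dx":0,"dy":0,"dz":0,"wx":0,"wy":0,"wz":-0.7,"gripper":-1},{"dx":0,"dy":0,"dz":0,"wx":0,"wy":0,"wz":-0.7,"gripper":-1},{"dx":0,"dy":0,"dz":0,"wx":0,"wy":0,"wz":-0.7,"gripper":-1},{"dx":0,"dy":0,"dz":0,"wx":0,"wy":0,"wz":-0.7,"gripper":-1}]'
python3 plan.py .5228 -.379 .069 87.2
python3 -c "
from h import *
print(r.state()['moment'])
save(r.grab_frame('wrist'),'w15.png')"
```

```text
clock: 31.48
tool_pos: [0.5229, -0.3772, 0.0685]
tcp_rot: [[0.487, 0.874, 0.003], [0.874, -0.487, -0.0], [0.001, 0.003, -1.0]]
contact_force: [-3.4, 5.6, 7.1]
gripper_width: 0.0131
clock 31.48 tcp [ 0.523 -0.377  0.068] jaw -29.1 w 0.0131 F [-3.393  5.603  7.123] q [ 0.268  0.656  0.423  1.714 -0.344  0.843  0.335]
turn units [ 0.018 -0.024 10.613]
then shift units [-0.     0.029 -0.008]  | now-axes [-0.026  0.013 -0.008]
[ 0.89516325  0.77747934 -0.67471587]
```

View pics/w15.png

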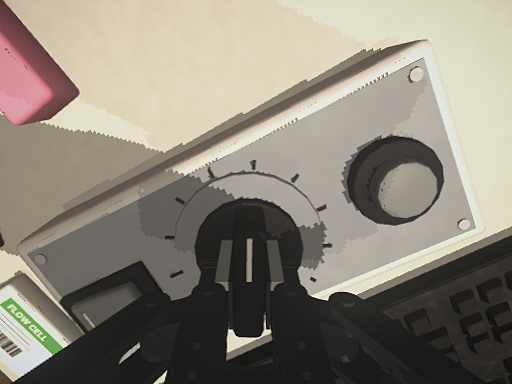

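```bash
python3 -m inch '[{"dx":0,"dy":0,"dz":0,"wx":0,"wy":0,"wz":-0.8,"gripper":-1},{"dx":0,"dy":0,"dz":0,"wx":0,"wy":0,"wz":-0.8,"gripper":-1},{"dx":0,"dy":0,"dz":0,"wx":0,"wy":0,"wz":-0.8,"gripper":-1},{"dx":0,"dy":0,"dz":0,"wx":0,"wy":0,"wz":-0.8,"gripper":-1},{"dx":0,"dy":0,"dz":0,"wx":0,"wy":0,"wz":-0.8,"gripper":-1},{"dx":0,"dy":0,"dz":0,"wx":0,"wy":0,"wz":-0.8,"gripper":-1},{"dx":0,"dy":0,"dz":0,"wx":0,"wy":0,"wz":-0.8,"gripper":-1},{"dx":0,"dy":0,"dz":0,"wx":0,"wy":0,"wz":-0.8,"gripper":-1},{"dx":0,"dy":0,"dz":0,"wx":0,"wy":0,"wz":-0.8,"gripper":-1},{"dx":0,"dy":0,"dz":0,"wx":0,"wy":0,"wz":-0.8,"gripper":-1},{"dx":0,"dy":0,"dz":0,"wx":0,"wy":0,"wz":-0.8,"gripper":-1},{"dx":0,"dy":0,"dz":0,"wx":0,"wy":0,"wz":-0.8,"gripper":-1}]'
python3 plan.py .5228 -.379 .069 87.2
python3 -m inch '[{"dx":0,"dy":0,"dz":0,"wx":0,"wy":0,"wz":-0.8,"gripper":-1},{"dx":0,"dy":0,"dz":0,"wx":0,"wy":0,"wz":-0.8,"gripper":-1},{"dx":0,"dy":0,"dz":0,"wx":0,"wy":0,"wz":-0.8,"gripper":-1},{"dx":0,"dy":0,"dz":0,"wx":0,"wy":0,"wz":-0.8,"gripper":-1},{"dx":0,"dy":0,"dz":0,"wx":0,"wy":0,"wz":-0.8,"gripper":-1},{"dx":0,"dy":0,"dz":0,"wx":0,"wy":0,"wz":-0.8,"gripper":-1},{"dx":0,"dy":0,"dz":0,"wx":0,"wy":0,"wz":-0.8,"gripper":-1},{"dx":0,"dy":0,"dz":0,"wx":0,"wy":0,"wz":-0.8,"gripper":-1},{"dx":0,"dy":0,"dz":0,"wx":0,"wy":0,"wz":-0.8,"gripper":-1}]'
python3 plan.py .5228 -.379 .069 87.2
python3 -c "
from h import *
print(r.state()['moment'])
save(r.grab_frame('wrist'),'w16.png')"
```

```text
clock: 33.02
tool_pos: [0.5221, -0.3772, 0.0685]
tcp_rot: [[-0.477, 0.879, 0.001], [0.879, 0.477, -0.0], [-0.001, 0.001, -1.0]]
contact_force: [-5.9, 5.1, 8.9]
gripper_width: 0.0126
clock 33.02 tcp [ 0.522 -0.377  0.068] jaw 28.5 w 0.0126 F [-5.905  5.107  8.934] q [ 0.446  0.628  0.148  1.698 -0.119  0.823  1.144]
turn units [ 0.006  0.013 -9.783]
then shift units [-0.014 -0.03  -0.009]  | now-axes [-0.032 -0.004 -0.009]
clock: 34.15
tool_pos: [0.5216, -0.3776, 0.0685]
tcp_rot: [[-0.949, 0.314, 0.001], [0.314, 0.949, -0.001], [-0.001, -0.0, -1.0]]
contact_force: [-7.0, 4.3, 10.8]
gripper_width: 0.0133
clock 34.15 tcp [ 0.522 -0.378  0.068] jaw 71.7 w 0.0133 F [-6.97   4.258 10.772] q [ 0.581  0.628 -0.056  1.685  0.045  0.829  1.756]
turn units [-0.006  0.008 -2.588]
then shift units [-0.02  -0.022 -0.009]  | now-axes [-0.026 -0.016 -0.009]
[ 1.07883746  1.79589978 -0.07959081]
```

View pics/w16.png

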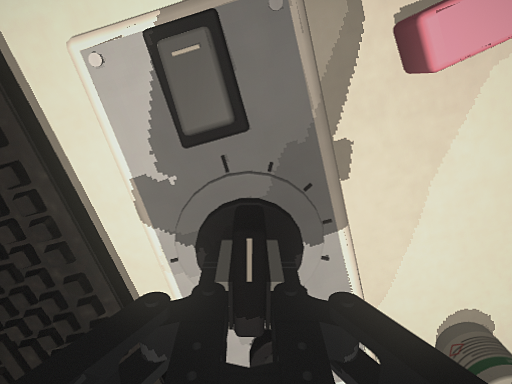

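```bash
python3 -m inch '[{"dx":0,"dy":0,"dz":0,"wx":0,"wy":0,"wz":-0.8,"gripper":-1},{"dx":0,"dy":0,"dz":0,"wx":0,"wy":0,"wz":-0.8,"gripper":-1},{"dx":0,"dy":0,"dz":0,"wx":0,"wy":0,"wz":-0.6,"gripper":-1},{"dx":0,"dy":0,"dz":0,"wx":0,"wy":0,"wz":-0.3,"gripper":-1},{"dx":0,"dy":0,"dz":0,"wx":0,"wy":0,"wz":-0.2,"gripper":-1},{"dx":0,"dy":0,"dz":0,"wx":0,"wy":0,"wz":0,"gripper":-1},{"dx":0,"dy":0,"dz":0,"wx":0,"wy":0,"wz":0,"gripper":-1},{"dx":0,"dy":0,"dz":0,"wx":0,"wy":0,"wz":0,"gripper":-1}]'
python3 plan.py .5228 -.379 .069 87.2
python3 -c "
from h import *
print(r.state()['moment'])"
```

```text
clock: 35.2
tool_pos: [0.5215, -0.3779, 0.0685]
tcp_rot: [[-0.999, 0.04, 0.001], [0.04, 0.999, -0.001], [-0.001, -0.001, -1.0]]
contact_force: [-6.5, 3.4, 10.7]
gripper_width: 0.0129
clock 35.2 tcp [ 0.522 -0.378  0.068] jaw 87.7 w 0.0129 F [-6.528  3.352 10.661] q [ 0.63   0.632 -0.131  1.68   0.105  0.836  1.985]
turn units [-0.009  0.006  0.082]
then shift units [-0.022 -0.018 -0.009]  | now-axes [-0.022 -0.018 -0.009]
[ 0.97628651  1.69691857 -0.19986195]
```

```bash
python3 -m inch '[{"dx":0,"dy":0,"dz":0,"wx":0,"wy":0,"wz":-0.4,"gripper":-1},{"dx":0,"dy":0,"dz":0,"wx":0,"wy":0,"wz":-0.3,"gripper":-1},{"dx":0,"dy":0,"dz":0,"wx":0,"wy":0,"wz":0,"gripper":-1},{"dx":0,"dy":0,"dz":0,"wx":0,"wy":0,"wz":0,"gripper":-1}]'
python3 plan.py .5228 -.379 .069 87.2
python3 -c "
from h import *
print(r.state()['moment'])
save(r.grab_frame('wrist'),'w17.png')"
```

```text
clock: 35.7
tool_pos: [0.5215, -0.3779, 0.0685]
tcp_rot: [[-1.0, -0.029, 0.001], [-0.029, 1.0, -0.0], [-0.001, -0.0, -1.0]]
contact_force: [-6.2, 4.9, 10.1]
gripper_width: 0.0127
clock 35.7 tcp [ 0.522 -0.378  0.069] jaw 91.7 w 0.0127 F [-6.213  4.85  10.071] q [ 0.643  0.633 -0.15   1.679  0.119  0.838  2.043]
turn units [-0.002  0.011  0.745]
then shift units [-0.022 -0.018 -0.008]  | now-axes [-0.02  -0.019 -0.008]
[ 1.17970681  1.62345324 -2.1914724 ]
```

View pics/w17.png

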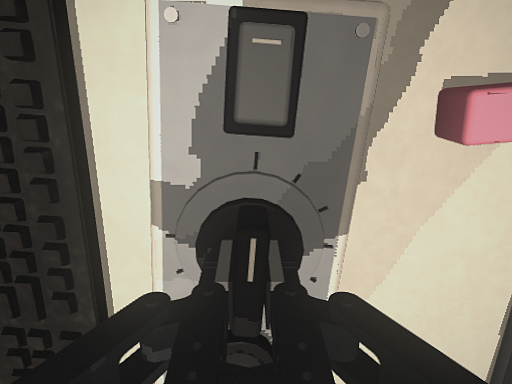

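```bash
for i in 1; do python3 -m inch '[{"dx":0,"dy":0,"dz":0,"wx":0,"wy":0,"wz":0.8,"gripper":-1},{"dx":0,"dy":0,"dz":0,"wx":0,"wy":0,"wz":0.8,"gripper":-1},{"dx":0,"dy":0,"dz":0,"wx":0,"wy":0,"wz":0.8,"gripper":-1},{"dx":0,"dy":0,"dz":0,"wx":0,"wy":0,"wz":0.8,"gripper":-1},{"dx":0,"dy":0,"dz":0,"wx":0,"wy":0,"wz":0.8,"gripper":-1},{"dx":0,"dy":0,"dz":0,"wx":0,"wy":0,"wz":0.8,"gripper":-1},{"dx":0,"dy":0,"dz":0,"wx":0,"wy":0,"wz":0.8,"gripper":-1},{"dx":0,"dy":0,"dz":0,"wx":0,"wy":0,"wz":0.8,"gripper":-1},{"dx":0,"dy":0,"dz":0,"wx":0,"wy":0,"wz":0.8,"gripper":-1},{"dx":0,"dy":0,"dz":0,"wx":0,"wy":0,"wz":0.8,"gripper":-1},{"dx":0,"dy":0,"dz":0,"wx":0,"wy":0,"wz":0.8,"gripper":-1},{"dx":0,"dy":0,"dz":0,"wx":0,"wy":0,"wz":0.8,"gripper":-1}]'; done
python3 plan.py .5228 -.379 .069 -122.8 e
python3 -m inch '[{"dx":0,"dy":0,"dz":0,"wx":0,"wy":0,"wz":0.8,"gripper":-1},{"dx":0,"dy":0,"dz":0,"wx":0,"wy":0,"wz":0.8,"gripper":-1},{"dx":0,"dy":0,"dz":0,"wx":0,"wy":0,"wz":0.8,"gripper":-1},{"dx":0,"dy":0,"dz":0,"wx":0,"wy":0,"wz":0.8,"gripper":-1},{"dx":0,"dy":0,"dz":0,"wx":0,"wy":0,"wz":0.8,"gripper":-1},{"dx":0,"dy":0,"dz":0,"wx":0,"wy":0,"wz":0.8,"gripper":-1},{"dx":0,"dy":0,"dz":0,"wx":0,"wy":0,"wz":0.8,"gripper":-1},{"dx":0,"dy":0,"dz":0,"wx":0,"wy":0,"wz":0.8,"gripper":-1},{"dx":0,"dy":0,"dz":0,"wx":0,"wy":0,"wz":0.8,"gripper":-1},{"dx":0,"dy":0,"dz":0,"wx":0,"wy":0,"wz":0.8,"gripper":-1},{"dx":0,"dy":0,"dz":0,"wx":0,"wy":0,"wz":0.8,"gripper":-1},{"dx":0,"dy":0,"dz":0,"wx":0,"wy":0,"wz":0.8,"gripper":-1}]'
python3 plan.py .5228 -.379 .069 -122.8 e
```

```text
clock: 37.25
tool_pos: [0.522, -0.3772, 0.0685]
tcp_rot: [[-0.562, 0.827, 0.001], [0.827, 0.562, -0.0], [-0.001, 0.001, -1.0]]
contact_force: [-6.8, 5.2, 8.1]
gripper_width: 0.0131
clock 37.25 tcp [ 0.522 -0.377  0.068] jaw 34.2 w 0.0131 F [-6.842  5.208  8.068] q [ 0.464  0.627  0.12   1.696 -0.096  0.823  1.223]
turn units [ 0.014 -0.009 26.165]
then shift units [ 0.027  0.018 -0.009]  | now-axes [-0.032 -0.006 -0.009]
clock: 38.75
tool_pos: [0.5227, -0.3774, 0.0685]
tcp_rot: [[0.397, 0.918, 0.002], [0.918, -0.397, -0.001], [0.0, 0.003, -1.0]]
contact_force: [-3.6, 4.3, 7.6]
gripper_width: 0.0131
clock 38.75 tcp [ 0.523 -0.377  0.068] jaw -23.4 w 0.0131 F [-3.573  4.321  7.642] q [ 0.286  0.651  0.395  1.713 -0.32   0.839  0.415]
turn units [ 0.015 -0.024 16.569]
then shift units [ 0.016  0.021 -0.009]  | now-axes [-0.024  0.012 -0.009]
```

```bash
python3 -m inch '[{"dx":0,"dy":0,"dz":0,"wx":0,"wy":0,"wz":0.8,"gripper":-1},{"dx":0,"dy":0,"dz":0,"wx":0,"wy":0,"wz":0.8,"gripper":-1},{"dx":0,"dy":0,"dz":0,"wx":0,"wy":0,"wz":0.8,"gripper":-1},{"dx":0,"dy":0,"dz":0,"wx":0,"wy":0,"wz":0.8,"gripper":-1},{"dx":0,"dy":0,"dz":0,"wx":0,"wy":0,"wz":0.8,"gripper":-1},{"dx":0,"dy":0,"dz":0,"wx":0,"wy":0,"wz":0.8,"gripper":-1},{"dx":0,"dy":0,"dz":0,"wx":0,"wy":0,"wz":0.8,"gripper":-1},{"dx":0,"dy":0,"dz":0,"wx":0,"wy":0,"wz":0.8,"gripper":-1},{"dx":0,"dy":0,"dz":0,"wx":0,"wy":0,"wz":0.8,"gripper":-1},{"dx":0,"dy":0,"dz":0,"wx":0,"wy":0,"wz":0.8,"gripper":-1},{"dx":0,"dy":0,"dz":0,"wx":0,"wy":0,"wz":0.8,"gripper":-1},{"dx":0,"dy":0,"dz":0,"wx":0,"wy":0,"wz":0.8,"gripper":-1}]'
python3 plan.py .5228 -.379 .069 -122.8 e
```

```text
clock: 40.25
tool_pos: [0.523, -0.3779, 0.0685]
tcp_rot: [[0.988, 0.157, 0.003], [0.157, -0.988, -0.002], [0.003, 0.002, -1.0]]
contact_force: [-2.8, 2.2, 5.1]
gripper_width: 0.0126
clock 40.25 tcp [ 0.523 -0.378  0.068] jaw -81.0 w 0.0126 F [-2.76   2.238  5.112] q [ 0.121  0.712  0.669  1.727 -0.547  0.894 -0.39 ]
turn units [ 0.009 -0.034  6.97 ]
then shift units [ 0.006  0.017 -0.008]  | now-axes [-0.007  0.017 -0.008]
```

```bash
python3 -m inch '[{"dx":0,"dy":0,"dz":0,"wx":0,"wy":0,"wz":0.8,"gripper":-1},{"dx":0,"dy":0,"dz":0,"wx":0,"wy":0,"wz":0.8,"gripper":-1},{"dx":0,"dy":0,"dz":0,"wx":0,"wy":0,"wz":0.8,"gripper":-1},{"dx":0,"dy":0,"dz":0,"wx":0,"wy":0,"wz":0.8,"gripper":-1},{"dx":0,"dy":0,"dz":0,"wx":0,"wy":0,"wz":0.8,"gripper":-1},{"dx":0,"dy":0,"dz":0,"wx":0,"wy":0,"wz":0.8,"gripper":-1},{"dx":0,"dy":0,"dz":0,"wx":0,"wy":0,"wz":0.8,"gripper":-1},{"dx":0,"dy":0,"dz":0,"wx":0,"wy":0,"wz":0.8,"gripper":-1},{"dx":0,"dy":0,"dz":0,"wx":0,"wy":0,"wz":0.6,"gripper":-1},{"dx":0,"dy":0,"dz":0,"wx":0,"wy":0,"wz":0,"gripper":-1},{"dx":0,"dy":0,"dz":0,"wx":0,"wy":0,"wz":0,"gripper":-1}]'
python3 plan.py .5228 -.379 .069 -122.8 e
python3 -c "
from h import *
print(r.state()['moment'])
save(r.grab_frame('wrist'),'w18.png')"
```

```text
clock: 41.62
tool_pos: [0.5231, -0.3785, 0.0685]
tcp_rot: [[0.841, -0.541, 0.003], [-0.541, -0.841, -0.003], [0.004, 0.0, -1.0]]
contact_force: [-3.1, -0.3, 5.4]
gripper_width: 0.0131
clock 41.62 tcp [ 0.523 -0.378  0.068] jaw -122.8 w 0.0131 F [-3.127 -0.296  5.447] q [ 0.019  0.78   0.861  1.735 -0.708  0.962 -0.98 ]
turn units [ 0.003 -0.04   0.004]
then shift units [ 0.001  0.01  -0.009]  | now-axes [ 0.001  0.01  -0.009]
[ 0.0678638   0.71556006 -0.01221457]
```

View pics/w18.png

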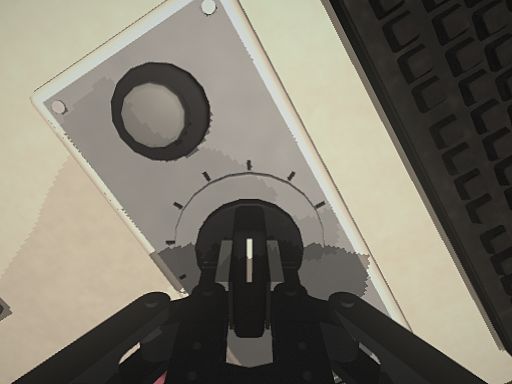

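```bash
python3 -m inch '[{"dx":0,"dy":0,"dz":0,"wx":0,"wy":0,"wz":0,"gripper":0},{"dx":0,"dy":0,"dz":0,"wx":0,"wy":0,"wz":0,"gripper":0},{"dx":0,"dy":0,"dz":0,"wx":0,"wy":0,"wz":0,"gripper":0},{"dx":0,"dy":0,"dz":0,"wx":0,"wy":0,"wz":0,"gripper":0},{"dx":0,"dy":0,"dz":-0.4,"wx":0,"wy":0,"wz":0,"gripper":0},{"dx":0,"dy":0,"dz":-0.7,"wx":0,"wy":0,"wz":0,"gripper":0},{"dx":0,"dy":0,"dz":-0.7,"wx":0,"wy":0,"wz":0,"gripper":0},{"dx":0,"dy":0,"dz":0,"wx":0,"wy":0,"wz":0,"gripper":-1},{"dx":0,"dy":0,"dz":0,"wx":0,"wy":0,"wz":0,"gripper":-1}]'
python3 plan.py .6025 -.3825 .15 -92.8 e
python3 find.py top
python3 -c "
from h import *
save(r.grab_frame('wrist'),'w19.png');save(r.grab_frame('scene'),'s19.png',(180,120,400,320),3)"
```

```text
clock: 42.8
tool_pos: [0.523, -0.3773, 0.1757]
tcp_rot: [[0.84, -0.542, 0.003], [-0.542, -0.841, -0.001], [0.003, -0.001, -1.0]]
contact_force: [1.6, 0.4, 0.0]
gripper_width: 0.0066
clock 42.8 tcp [ 0.523 -0.377  0.176] jaw -122.8 w 0.0066 F [1.609 0.403 0.028] q [-0.036  0.67   0.96   1.643 -0.595  1.144 -1.066]
turn units [ 0.001 -0.034 -5.001]
then shift units [1.328 0.022 0.428]  | now-axes [ 1.16  -0.645  0.432]
top label [ 342.2 -381.1] [2.3 2.4] -89.7 hull [ 344.7 -382.3] [ 9.4 64.8] -86.9 (338, 263, 29, 6)
top label [610.3 -12.8] [24.  69.2] 1.9 hull [610.3 -10.3] [29.  88.8] 1.7 (187, 133, 13, 37)
top label [ 620.5 -101.1] [24.  54.2] 0.9 hull [ 626.6 -109.4] [26.9 71.4] 26.9 (224, 132, 13, 29)
```

View pics/w19.png

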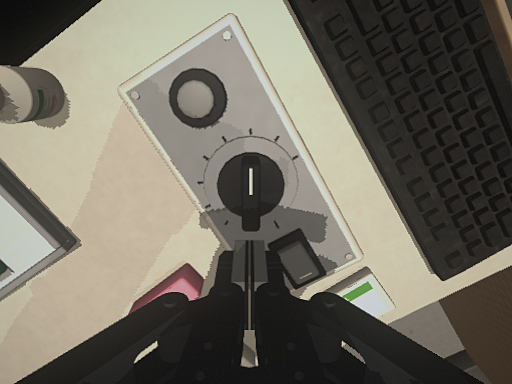

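View pics/s19.png

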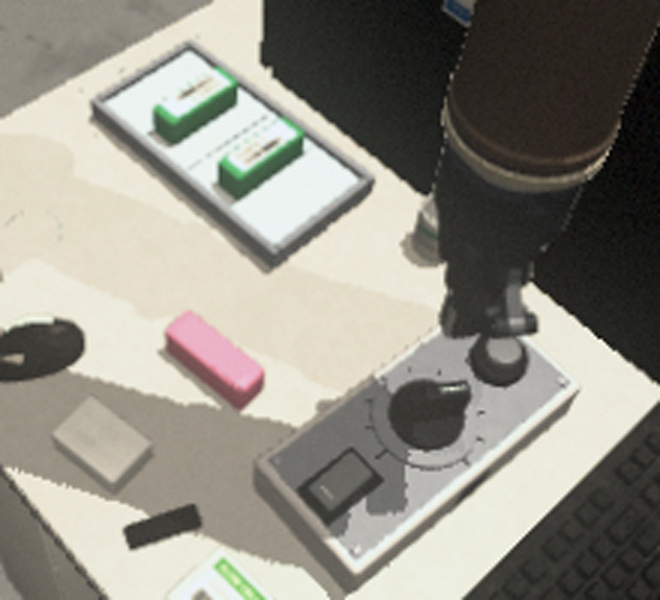

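```bash
python3 - <<'E'
from h import *
np.set_printoptions(precision=4,suppress=True)
c=r.get_calibration('wrist')
L=onz(c,[(250,167),(250,195)],.094);d=L[0]-L[1];a=np.degrees(np.arctan2(d[1],d[0]));print(L,a,'dial deg',177.2-a)
print('btn',onz(c,[(197,98)],.068))
E
```

```text
[[ 0.543  -0.3909  0.094 ]
 [ 0.5255 -0.3796  0.094 ]] -32.756117840612596 dial deg 209.9561178406126
btn [[ 0.602  -0.3829  0.068 ]]
```

```bash
python3 -m inch '[{"dx":0.38,"dy":-0.21,"dz":0,"wx":0,"wy":0,"wz":0,"gripper":-1},{"dx":0.38,"dy":-0.21,"dz":0,"wx":0,"wy":0,"wz":0,"gripper":-1},{"dx":0.38,"dy":-0.21,"dz":0,"wx":0,"wy":0,"wz":0,"gripper":-1},{"dx":0,"dy":0,"dz":0.5,"wx":0,"wy":0,"wz":0,"gripper":-1},{"dx":0,"dy":0,"dz":0.5,"wx":0,"wy":0,"wz":0,"gripper":-1},{"dx":0,"dy":0,"dz":0.3,"wx":0,"wy":0,"wz":0,"gripper":-1},{"dx":0,"dy":0,"dz":0.1,"wx":0,"wy":0,"wz":0,"gripper":-1},{"dx":0,"dy":0,"dz":0,"wx":0,"wy":0,"wz":0,"gripper":-1},{"dx":0,"dy":0,"dz":0,"wx":0,"wy":0,"wz":0,"gripper":-1}]'
python3 plan.py .602 -.3827 .062 -122.8 e
python3 -c "
from h import *
save(r.grab_frame('wrist'),'w20.png');save(r.grab_frame('scene'),'s20.png',(250,170,400,300),5)"
```

```text
clock: 44.08
tool_pos: [0.6016, -0.3837, 0.0935]
tcp_rot: [[0.84, -0.542, 0.005], [-0.542, -0.84, -0.003], [0.005, -0.0, -1.0]]
contact_force: [1.1, -0.2, 0.6]
gripper_width: 0.0003
clock 44.08 tcp [ 0.602 -0.384  0.094] jaw -122.8 w 0.0003 F [ 1.061 -0.242  0.616] q [ 0.013  0.845  0.874  1.525 -0.701  1.1   -1.099]
turn units [-0.002 -0.052 -0.005]
then shift units [-0.004 -0.018  0.526]  | now-axes [-0.007 -0.018  0.526]
```

View pics/w20.png

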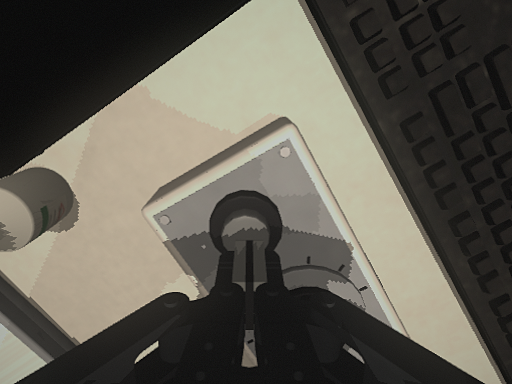

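View pics/s20.png

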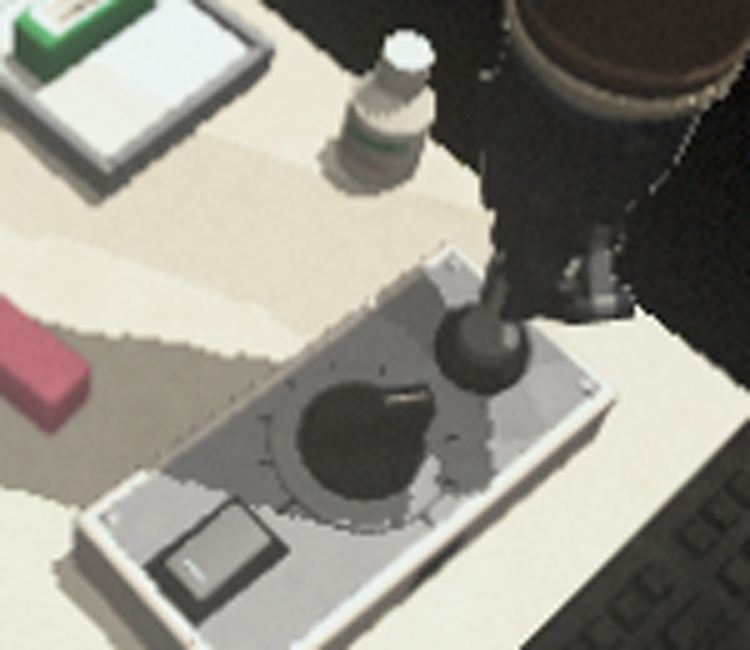

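Finger tips are over the button; press in small steps.

```bash
python3 -m inch '[{"dx":0,"dy":-0.02,"dz":0.25,"wx":0,"wy":0,"wz":0,"gripper":-1},{"dx":0,"dy":0,"dz":0.15,"wx":0,"wy":0,"wz":0,"gripper":-1},{"dx":0,"dy":0,"dz":0.07,"wx":0,"wy":0,"wz":0,"gripper":-1},{"dx":0,"dy":0,"dz":0.04,"wx":0,"wy":0,"wz":0,"gripper":-1},{"dx":0,"dy":0,"dz":0,"wx":0,"wy":0,"wz":0,"gripper":-1}]'
python3 -m inch '[{"dx":0,"dy":0,"dz":0.03,"wx":0,"wy":0,"wz":0,"gripper":-1},{"dx":0,"dy":0,"dz":0,"wx":0,"wy":0,"wz":0,"gripper":-1}]'
python3 -m inch '[{"dx":0,"dy":0,"dz":0.03,"wx":0,"wy":0,"wz":0,"gripper":-1},{"dx":0,"dy":0,"dz":0,"wx":0,"wy":0,"wz":0,"gripper":-1}]'
```

```text
clock: 44.8
tool_pos: [0.6023, -0.3819, 0.0656]
tcp_rot: [[0.84, -0.542, 0.006], [-0.542, -0.84, -0.0], [0.005, -0.003, -1.0]]
contact_force: [-9.7, 12.8, 37.3]
gripper_width: -0.0
clock: 45.05
tool_pos: [0.6023, -0.382, 0.0654]
tcp_rot: [[0.84, -0.542, 0.007], [-0.542, -0.84, 0.0], [0.005, -0.004, -1.0]]
contact_force: [-13.0, 16.5, 50.4]
gripper_width: 0.0002
clock: 45.3
tool_pos: [0.6023, -0.382, 0.0651]
tcp_rot: [[0.84, -0.542, 0.007], [-0.542, -0.84, 0.0], [0.006, -0.004, -1.0]]
contact_force: [-16.7, 20.0, 62.2]
gripper_width: 0.0002
```

```bash
python3 -m inch '[{"dx":0,"dy":0,"dz":-0.3,"wx":0,"wy":0,"wz":0,"gripper":-1},{"dx":-0.4,"dy":0,"dz":-0.5,"wx":0,"wy":0,"wz":0,"gripper":-1},{"dx":-0.6,"dy":0,"dz":0,"wx":0,"wy":0,"wz":0,"gripper":-1},{"dx":-0.6,"dy":0,"dz":0,"wx":0,"wy":0,"wz":0,"gripper":-1},{"dx":0,"dy":0,"dz":0,"wx":0,"wy":0,"wz":0,"gripper":-1},{"dx":0,"dy":0,"dz":0,"wx":0,"wy":0,"wz":0,"gripper":-1}]'
python3 - <<'E'
from h import *
import pickle
c=r.get_calibration('wrist');im=r.grab_frame('wrist');pickle.dump((c,im),open('w21.pkl','wb'))
save(im,'w21.png');print(proj(c,[[.602,-.3827,.068]]))
u,v=proj(c,[[.602,-.3827,.068]])[0].astype(int)
save(im,'w21c.png',(max(u-50,0),max(v-50,0),u+50,v+50),6)
E
```

```text
clock: 46.05
tool_pos: [0.5219, -0.3302, 0.1057]
tcp_rot: [[0.841, -0.542, 0.004], [-0.542, -0.841, -0.002], [0.004, -0.0, -1.0]]
contact_force: [-0.3, -0.6, -0.1]
gripper_width: -0.0001
[[250.8602446   51.97966838]]
```

View pics/w21.png

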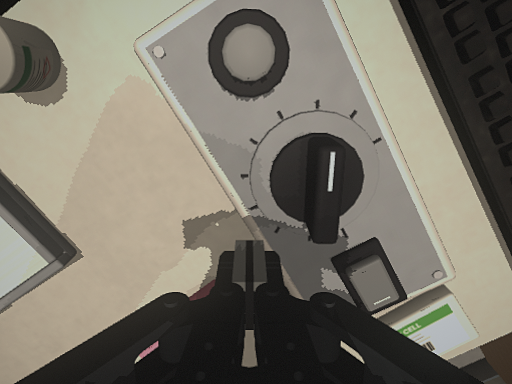

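View pics/w21c.png

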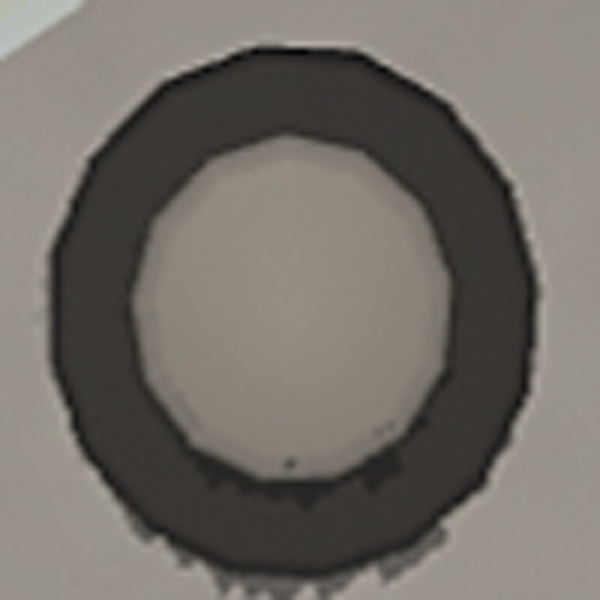

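```bash
python3 - <<'E'
from h import *
import pickle
np.set_printoptions(precision=4,suppress=True)
c,im=pickle.load(open('w21.pkl','rb'))
print(c['eye'])
u0,v0=200,1
hsv=cv2.cvtColor(im,cv2.COLOR_RGB2GRAY)
m=(hsv<90).astype(np.uint8)*255
m[:, :200]=0;m[:,300:]=0;m[102:]=0
cs,h=cv2.findContours(m,cv2.RETR_CCOMP,cv2.CHAIN_APPROX_NONE)
for k,hh in zip(cs,h[0]):
    if cv2.contourArea(k)>500:
        e=cv2.fitEllipse(k);print(hh[3],e, [onz(c,[e[0]],z)[0] for z in (.05,.06,.068)])
        s=np.linalg.norm(onz(c,[e[0]],.06)[0]-c['eye'])/c['fx'];print('diam mm',np.array(e[1])*s*1000)
# ring in scene picture
cc=r.get_calibration('scene')
s=cv2.imread('pics/s13.png')
# fingertip projections
st=r.state();T=np.array(st['tool_pos']);R=np.array(st['tcp_rot']);print('tcp px',proj(c,[T]),'jaw+-7',proj(c,[T+R[:,1]*.007,T-R[:,1]*.007, T+R[:,0]*.011,T-R[:,0]*.011]))
print(st['moment'])
E
python3 -c "
import cv2
im=cv2.imread('pics/w21.png');cv2.imwrite('pics/w21t.png',cv2.resize(im[220:320,190:310],None,fx=6,fy=6,interpolation=cv2.INTER_CUBIC))
im=cv2.imread('pics/scene0.png');cv2.imwrite('pics/s0b.png',cv2.resize(im[215:265,320:370],None,fx=10,fy=10,interpolation=cv2.INTER_CUBIC))"
```

```text
[ 0.591  -0.3745  0.2478]
-1 ((248.20831298828125, 52.987064361572266), (80.50568389892578, 89.08518981933594), 179.52032470703125) [array([ 0.6035, -0.382 ,  0.05  ]), array([ 0.6028, -0.3816,  0.06  ]), array([ 0.6023, -0.3813,  0.068 ])]
diam mm [46.2639 51.1942]
5 ((248.27493286132812, 51.951839447021484), (53.23941421508789, 57.51706314086914), 0.7933663725852966) [array([ 0.6039, -0.3823,  0.05  ]), array([ 0.6032, -0.3819,  0.06  ]), array([ 0.6027, -0.3816,  0.068 ])]
diam mm [30.601  33.0597]
tcp px [[249.6496 256.6911]] jaw+-7 [[263.9316 256.6957]
 [235.3679 256.6901]
 [249.6658 236.4384]
 [249.6342 276.0928]]
[0.0111 0.0265 0.0298]
```

View pics/w21t.png

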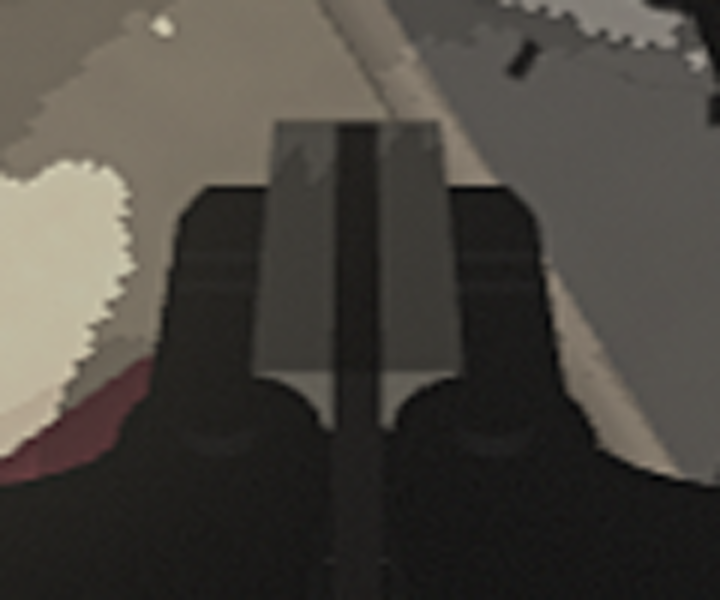

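View pics/s0b.png

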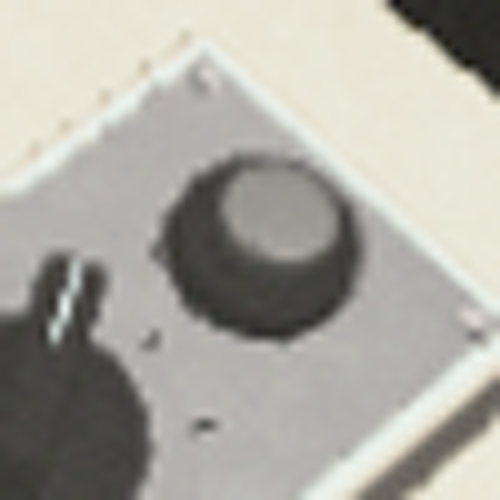

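```bash
python3 - <<'E'
from h import *
import pickle
np.set_printoptions(precision=4,suppress=True)
c,im=pickle.load(open('w21.pkl','rb')); s=r.get_calibration('scene')
print('ring',tri(c,(248.2,53),s,(345.9,239.2)),'btn',tri(c,(248.3,52),s,(347.6,235.8)))
print('scene px at z', [proj(s,[[.6028,-.382,z]])[0] for z in (.05,.055,.06,.065,.068)])
ct=r.get_calibration('top')
print('top', proj(ct,[[.6028,-.382,.068],[.6028,-.382,.055]]))
E
```

```text
ring (array([ 0.6028, -0.3809,  0.0533]), np.float64(0.002102382884122254)) btn (array([ 0.6024, -0.3811,  0.069 ]), np.float64(0.0010944755443146419))
scene px at z [array([346.3894, 240.3735]), array([346.8761, 239.2492]), array([347.3674, 238.1138]), array([347.8633, 236.9673]), array([348.163 , 236.2739])]
top [[352.3332 151.6661]
 [351.0112 152.9739]]
```

```bash
python3 - <<'E'
from h import *
import pickle
np.set_printoptions(precision=4,suppress=True)
c,im=pickle.load(open('w21.pkl','rb'))
L=onz(c,[(333,152),(331,190)],.094);d=L[0]-L[1];a=np.degrees(np.arctan2(d[1],d[0]));print('dial deg',177.2-a)
E
python3 plan.py .6025 -.3817 .072 -122.8 e
python3 -m inch '[{"dx":0.53,"dy":0,"dz":0,"wx":0,"wy":-0.03,"wz":0,"gripper":-1},{"dx":0.53,"dy":0,"dz":0,"wx":0,"wy":0,"wz":0,"gripper":-1},{"dx":0.53,"dy":0,"dz":0,"wx":0,"wy":0,"wz":0,"gripper":-1},{"dx":0,"dy":0,"dz":0.3,"wx":0,"wy":0,"wz":0,"gripper":-1},{"dx":0,"dy":0,"dz":0.2,"wx":0,"wy":0,"wz":0,"gripper":-1},{"dx":0,"dy":0,"dz":0,"wx":0,"wy":0,"wz":0,"gripper":-1},{"dx":0,"dy":0,"dz":0,"wx":0,"wy":0,"wz":0,"gripper":-1}]'
python3 plan.py .6025 -.3817 .068 -122.8 e
python3 -c "
from bench import r;print(r.state()['moment'])"
```

```text
dial deg 208.28296336918976
clock 46.1 tcp [ 0.522 -0.33   0.106] jaw -122.8 w 0.0001 F [-0.439 -0.287  0.007] q [-0.097  0.706  0.917  1.783 -0.665  0.989 -1.054]
turn units [-0.    -0.042  0.002]
then shift units [ 1.59  -0.009  0.562]  | now-axes [ 1.587 -0.008  0.569]
clock: 46.98
tool_pos: [0.6011, -0.3817, 0.0763]
tcp_rot: [[0.84, -0.542, 0.001], [-0.542, -0.84, -0.0], [0.001, -0.0, -1.0]]
contact_force: [-0.1, 0.1, -0.3]
gripper_width: 0.0001
clock 46.98 tcp [ 0.601 -0.382  0.076] jaw -122.8 w 0.0001 F [-0.142  0.09  -0.276] q [ 0.016  0.863  0.862  1.537 -0.714  1.078 -1.09 ]
turn units [-0.003 -0.006 -0.006]
then shift units [ 0.02  -0.012  0.138]  | now-axes [ 0.02  -0.012  0.138]
[-0.02570938 -0.05889469  0.04695531]
```

```bash
M='from bench import r; import numpy as np; s=r.state(); print(np.round(s["tool_pos"],4),np.round(s["contact_force"],1),np.round(s["moment"],2))'
python3 -m inch '[{"dx":0.02,"dy":-0.01,"dz":0.1,"wx":0,"wy":0,"wz":0,"gripper":-1},{"dx":0,"dy":0,"dz":0,"wx":0,"wy":0,"wz":0,"gripper":-1}]' >/dev/null; python3 -c "$M"
python3 -m inch '[{"dx":0,"dy":0,"dz":0.04,"wx":0,"wy":0,"wz":0,"gripper":-1},{"dx":0,"dy":0,"dz":0,"wx":0,"wy":0,"wz":0,"gripper":-1}]'>/dev/null; python3 -c "$M"
python3 -m inch '[{"dx":0,"dy":0,"dz":0.03,"wx":0,"wy":0,"wz":0,"gripper":-1},{"dx":0,"dy":0,"dz":0,"wx":0,"wy":0,"wz":0,"gripper":-1}]'>/dev/null; python3 -c "$M"
python3 -m inch '[{"dx":0,"dy":0,"dz":0.03,"wx":0,"wy":0,"wz":0,"gripper":-1},{"dx":0,"dy":0,"dz":0,"wx":0,"wy":0,"wz":0,"gripper":-1}]'>/dev/null; python3 -c "$M"
python3 -m inch '[{"dx":0,"dy":0,"dz":0.03,"wx":0,"wy":0,"wz":0,"gripper":-1},{"dx":0,"dy":0,"dz":0,"wx":0,"wy":0,"wz":0,"gripper":-1}]'>/dev/null; python3 -c "$M"
```

```text
[ 0.6029 -0.3821  0.0702] [ 0.4 -0.1  2. ] [-0.01 -0.03 -0.03]
[ 0.603  -0.3821  0.0679] [ 0.6 -0.3  4.4] [ 0.01 -0.09 -0.02]
[ 0.6029 -0.3821  0.0662] [-0.7  0.7  5.9] [ 0.18  0.   -0.04]
[ 0.603  -0.3822  0.066 ] [-3.8  4.2 20. ] [1.   0.82 0.06]
[ 0.6031 -0.3823  0.0657] [-7.5  7.3 31.7] [1.88 1.59 0.03]
```

```bash
python3 -m inch '[{"dx":0,"dy":0,"dz":-0.3,"wx":0,"wy":0,"wz":0,"gripper":-1},{"dx":0,"dy":0,"dz":-0.6,"wx":0,"wy":0,"wz":0,"gripper":-1},{"dx":0,"dy":0,"dz":-0.7,"wx":0,"wy":0,"wz":0,"gripper":-1},{"dx":-0.6,"dy":0,"dz":-0.4,"wx":0,"wy":0,"wz":0,"gripper":-1},{"dx":-0.7,"dy":0,"dz":0,"wx":0,"wy":0,"wz":0,"gripper":-1},{"dx":-0.7,"dy":0,"dz":0,"wx":0,"wy":0,"wz":0,"gripper":-1},{"dx":-0.4,"dy":0,"dz":0,"wx":0,"wy":0,"wz":0,"gripper":-1},{"dx":0,"dy":0,"dz":0,"wx":0,"wy":0,"wz":0,"gripper":-1},{"dx":0,"dy":0,"dz":0,"wx":0,"wy":0,"wz":0,"gripper":-1}]'
python3 find.py top
python3 -c "
from h import *
import pickle
c=r.get_calibration('wrist');im=r.grab_frame('wrist');pickle.dump((c,im),open('w22.pkl','wb'))
save(im,'w22.png');save(r.grab_frame('scene'),'s22.png',(180,120,400,320),3);save(r.grab_frame('top'),'t22.png')"
```

```text
clock: 49.35
tool_pos: [0.4824, -0.304, 0.1822]
tcp_rot: [[0.841, -0.542, 0.001], [-0.542, -0.841, -0.0], [0.001, -0.0, -1.0]]
contact_force: [0.5, -0.0, 0.0]
gripper_width: 0.0
top label [ 342.2 -381.1] [2.3 2.4] -89.7 hull [ 344.6 -382.3] [ 9.5 64.8] -86.9 (338, 263, 29, 6)
top label [610.3 -12.8] [24.  69.2] 1.9 hull [611.9 -10.4] [28.9 85.8] 2.0 (187, 133, 13, 36)
top label [ 613.2 -100. ] [26.4 68.7] 0.9 hull [ 612.2 -100.1] [28.8 90.4] 2.9 (224, 132, 13, 38)
```

View pics/w22.png

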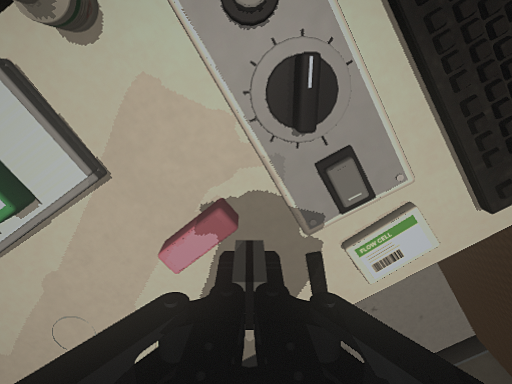

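View pics/s22.png

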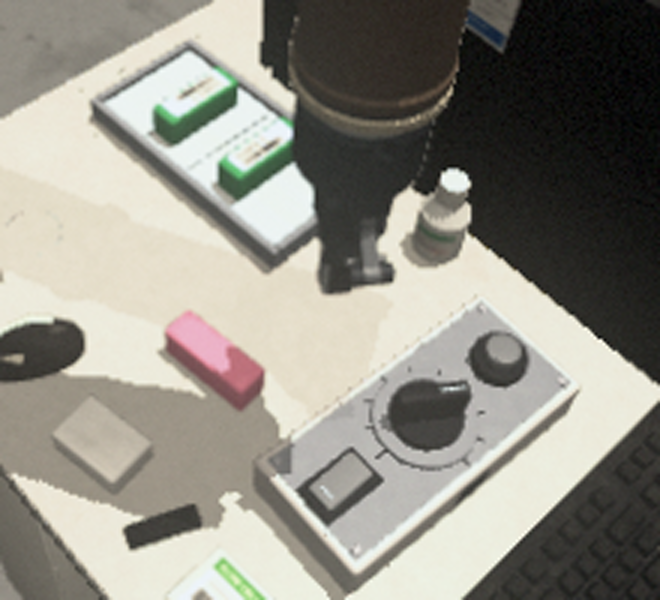

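View pics/t22.png

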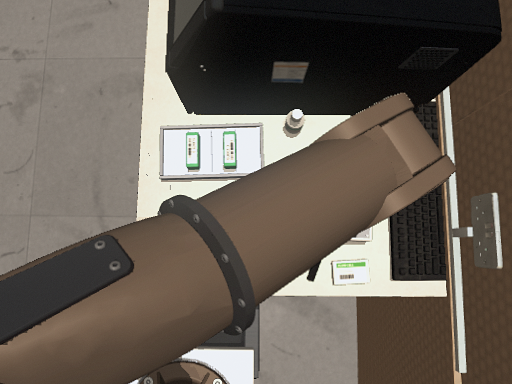

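```bash
python3 - <<'E'
from h import *
import pickle
np.set_printoptions(precision=4,suppress=True)
c,im=pickle.load(open('w22.pkl','rb')); s=r.get_calibration('scene'); sc=r.grab_frame('scene')
c0=pickle.load(open('w11.pkl','rb')); i0=cv2.imread('w11raw.png')[:,:,::-1]; s0=cv2.imread('pics/scene0.png')[:,:,::-1]
def mark(c,im,w=14):
    u,v=proj(c,[[.424,-.3745,.063]])[0].astype(int)
    g=cv2.cvtColor(np.ascontiguousarray(im[v-w:v+w,u-w:u+w]),cv2.COLOR_RGB2GRAY).astype(float)
    return u,v,g
outs=[]
for k,(cc,ii) in enumerate(((c0,i0),(s,s0),(c,im),(s,sc))):
    u,v,g=mark(cc,ii)
    outs.append(cv2.resize(g.astype(np.uint8),(280,280),interpolation=cv2.INTER_NEAREST)); print(k,u-14,v-14)
cv2.imwrite('pics/mk.png',np.vstack([np.hstack(outs[:2]),np.hstack(outs[2:])]))
E
```

```text
0 235 151
1 275 269
2 342 182
3 275 269
```

View pics/mk.png

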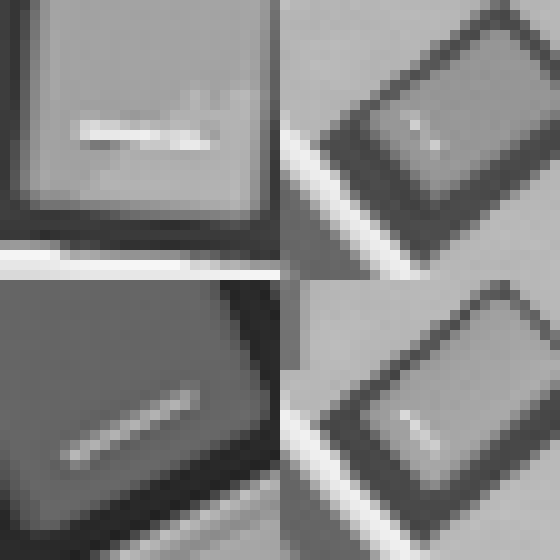

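```bash
python3 - <<'E'
from h import *
import pickle
c,im=pickle.load(open('w22.pkl','rb'))
L=onz(c,[(311,55),(310,88)],.094);d=L[0]-L[1];a=np.degrees(np.arctan2(d[1],d[0]));print('dial deg',177.2-a)
s=r.state();print(s['clock'],s['contact_force'],s['tool_pos'])
print(r.hand_in())
E
```

```text
dial deg 208.29163855888063
49.6 [ 0.12105704 -0.58098602  0.97534487] [ 0.48190145 -0.30438522  0.1819424 ]
the job is handed in; nothing more can be done
None
```

I did the whole job and handed it in at 49.6 s; the hand-in gives no verdict.

- **Cases:** Two green slide cases were present. I laid both on the warmer plate at about y = ±45 mm in its frame, with a 30 N grip. The last top view showed both flat and inside the rim. I left the pink look-alike and the bystanders alone.
- **Rocker:** I pressed it to a hard stop, and its near end went down to about 61 mm above the bench. It counts as on by that depth and by its mark sitting lower in the last scene picture. I had no direct joint reading.
- **Dial:** It started at five clicks. I wound it back until it pushed hard against its stop (about 2 N m). I then turned it to seven clicks, which is 210°. The pictures after release read 208–210°.
- **Start button:** I pressed it twice, both times with the dial at seven clicks. It stopped hard at about 66 mm, not the expected 62 mm. The force rose from about 2 N to 6 N over the last 4 mm before that stop. From that I took it as fully down, with its top starting near 72 mm, but I did not confirm the 6 mm travel any other way. The pictures afterwards showed it up again.

The wrist force was highest on the first button press, at about 62 N on the vertical axis. The arm was clear of everything at hand-in.

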